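# Nip pasted insole boards in the sole press with a ratchet wrench

## Task

A pack of freshly pasted insole boards lies in the little screw press. Ease the ratchet wrench down over the hexagon of the press screw without forcing it, and swing it back and forth to wind the plate down until the boards are firmly nipped, with the rubber buffers above the plate squeezed to about half their height and no further, or the boards are crushed. Leave the wrench sitting on the screw for the next nip when the paste has settled, let go of it, and leave everything else where it is.

Things in the scene. Friction and masses are not known exactly. Their poses are not given: they have to be found in the camera images.
- ratchet_wrench: one-way ratchet ring wrench of bare steel, 213 mm long, 0.33 kg, lying right side up. Origin: underside, below mid-grip; x along the handle to the ring, z up. Handle bar 13 wide, 14 tall (z 2 to 16), x -76 to 40, eye 23 wide at x -82; head 60 across, 18 thick, centred at x 90; mass centre about x 30 (all mm). Clockwise from above it drives its ring; anticlockwise it clicks freely
- wrench_ring (a point): centre of the wrench's ring, on the underside, with a hexagon hole right through, 25.5 mm across flats. The ring turns inside the head (20 ratchet teeth, 18 degrees each), so the angle of its hexagon is unknown; it fits the screw's hexagon every 60 degrees, within about 6 degrees either way. Swung clockwise, the handle carries the ring round with it
- wrench_grip (a point): middle of the wrench's handle, 9 mm above the underside, 90 mm from the ring's centre: the place to hold it
- press: small grey sole press fixed to the bench: base 134 x 156 x 12 mm, two steel posts at y = +60 and -60 mm, bridge 40 x 156 mm on top of them, upper face at 112 mm; nuts on the bridge's ends reach 120 mm. Origin: centre of the base's underside; x along its depth (away from the robot), y along the bridge, z up
- screw_top (a point): centre of the top of the screw's hexagon, 135 mm above the bench: 24 mm across flats, 17 mm tall, top edge chamfered 2.5 mm, angle unknown. It stands on a collar 36 mm wide on which the seated wrench's underside rests, 17 mm below this point. Turned clockwise from above it lowers the plate 20 mm a turn; it is stiff, 0.6 N m (about 6.5 N at the grip), keeps its height and stays where it is left
- press_plate: dark steel plate, 104 x 80 x 10 mm; origin: centre of its lower face, 3 to 7 mm above the boards at the start. Two rubber buffers 8 mm high, 30 N/mm together, part it from the crosshead above. Once it bites, a radian of screw squeezes them 2.5 mm: 75 N of nip, 0.24 N m more on the screw. Half squeezed is 120 N, felt as about 0.35 N m (4 N at the grip) more moment about the screw than running free
- boards: pack of nine brown and grey insole boards, 120 x 66 x 22 mm, lying on the press base under the plate; origin: centre of its underside; x along its length
- taped_burnisher: taped steel burnisher, a plain rod 214 mm long, 28 mm thick, lying on the bench; origin: centre of its underside; x along its length
- spool_1: spool of white thread, 33 mm wide, 40 mm high; origin: centre of its underside
- bone_folder: flat bone folder, 142 x 25 x 4 mm; origin: centre of its underside
- insole_stack_4: thin stack of three insole boards, 115 x 76 x 6 mm, lying in front of the press; origin: centre of its underside
- wax_cake: round brown cake of wax, 45 mm wide, 14 mm high, in front of the press; origin: centre of its underside

How it is judged:
By the outcome, as a careful person would: the job done as asked, in the order asked, and still so for the second after the job is handed in, with the robot touching nothing.
It also fails if it takes over 72 s, if anything falls off the work surface, if the arm or the gripper's body presses on something with over 40 N, if the wrist force passes 120 N, or if a joint passes its speed limit or range.

## Robot

A 6-joint arm with a two-finger parallel gripper is mounted at the origin on a cart in front of the work surface, level with it; the furniture and walls round the work are solid. World frame = base frame: x ahead of the robot, y to its left, z up, the work surface at z = 0. Lengths are in m, angles in degrees, forces in N, time in s.
With the tool pointing down it reaches from about 0.375 to 0.9 m from the base axis. Payload 3.1 kg.
Tool frame: the origin (TCP) lies on the centre line of the jaws, within the pads' length; the fingertips stand 17 mm ahead of it and the grasp point (between the pads) lies 2 mm behind it; z points along the fingers, y is the line along which they close (so a half turn about z gives the same grasp; the last joint's range is limited). The gripper opens to 87 mm and grips with 3 to 60 N. Pads are 19 mm wide; open, the fingers measure 117 mm over their backs; the gripper's body (75 mm by 190 mm) begins 51 mm behind the grasp point.
Start: joints at [-80.988, 30.224, 82.088, -0, 67.689, -10.227], TCP at [0.206, -0.59, 0.24] pointing down, gripper open.
Joint ranges: [-176.69, 176.69], [-43.24, 126.21], [12.49, 139.97], [-82, 262], [0, 151.66], [-163.58, 163.58]. Speed limits (degrees/s): [159.86, 159.86, 180, 180, 180, 180].

## Interface

Orientations are given as a 3x3 rotation matrix whose columns are the frame's x, y, z axes.
In Python, from rig import bot, imaging, finder gives the robot as it stands. The module is installed in compiled form; this text tells all that it offers.
- The arm moves only by the tool play_rows, never from a script. Its argument "motion" is a list that holds one entry, the list of rows, each a list of 6 numbers: the shift along the tool's x, y, z in normalised numbers (1 is 300 mm), then the turn, a rotation vector about the tool's x, y, z in fractions of the full range, 1 being 180 degrees. In form: [[[dx, dy, dz, wx, wy, wz], ...]]. A call has 1 to 8 rows; each row is the pose to reach, as a shift and turn from the pose commanded when the call began, along the tool's axes at that moment; what a row does not reach only later rows make up. A row lasts 1/12 s, in which the tool goes at most 41.7 mm and 7.16 degrees, less where a joint would pass 70% of its speed; a pose out of reach is approached as far as the arm can. A shift or turn number past 1, either way, is cut back to 1. A call with a gripper value outside its range is refused whole. "fingers" is the finger opening in m, from 0 to 0.087, set as the call begins (left out, the last holds). The fingers move at their own pace and stop on an object; the grip force is fixed at half the most. Time passes only in rows, so rows that repeat a pose let the fingers close. It gives the time, the measured TCP pose, the force, the opening and the grip force at its end, in the units of the state.
- bot.read_state(): the state, without advancing time (a new reading comes with each control period).
- imaging.capture(name): name is "scene" or "top" or "wrist"; returns a dict with "frame" (384x512x3 uint8, red, green, blue), "camera_matrix" (3x3 intrinsics, pixels), "k1" (the pictures are not rectified: a ray, as slopes to the right and down, at radius r is drawn at 1 + k1 r^2 times it, then the intrinsics apply), "R" (3x3) and "t" (3): a world point X has camera coordinates R X + t. Camera axes: x right, y down, z forward; pixel columns grow to the right and rows downward; lengths in m; the calibration is good to about 2 mm. A picture is of the moment at which its call begins. There is no depth.
- bot.hand_in(): hands the job in; it is judged then, once.
Trained networks look in the newest picture that a camera, given by its name, has taken for a name from the list of things; names that differ only in an ending like _2 or _b are one class to them, and where a whole thing is asked for, a point or a joint stands for the part that bears it (a point fixed in the world has none). Each returns a list of dicts, best first, with "confidence" (0 to 1); they miss things now and then, are a little off and sometimes report something else, mostly with a low value. They report only what shows in the picture. A call takes as long as a camera call.
- finder.recognise(camera, name): "at" ([x, y, z] in m, in world coordinates, good to about 4 mm: the middle of the surface that is visible of it).
- finder.outline_of(camera, name): "pixels" (384x512 bool, what is visible of it).
The state is a dict: "time_s": time; "joint_positions": joint angles; "qvel": joint speeds; "tau": joint torques, N m; "position": TCP position; "tcp_rot": TCP orientation; "force": force on the tool from outside, world axes, zero at the start; "moment": the same for the moment, N m; "opening": opening from 0.0 (shut) to 1.0 (fully open); "grasp_force": force on a finger pad.
Only numpy, scipy, OpenCV 4.12 (cv2) and the standard library are available. Lean on these libraries where they do the work, as an engineer would, in place of code of your own. Each camera call takes 0.05 s, during which the arm holds its last target. There are 200 camera calls.

## Working session

There is one attempt and no reset: what is moved stays moved. The work goes in short steps, Python scripts to look and compute and a tool call to move; the robot and the scene stay as the last step left them, time stands still between calls to the robot, and variables do not carry over. Pictures are saved under pics/ and viewed, at most 10 in all, crops included, and the job is handed in when it is done.

Besides the shell and the picture viewer there is one more tool, called after "Emit:" as a command line: name --argument value ..., lists and objects as JSON in quotes. play_rows: Moves the arm, as the interface text tells. Its arguments: {"type":"object","properties":{"motion":{"type":"array"},"fingers":{"type":"number"}},"required":["motion"]}

```bash
mkdir -p pics; ls
python3 - <<'E'
from rig import bot, imaging, finder
import cv2,numpy as np
s=bot.read_state(); print(s)
for c in("top","scene"):
    d=imaging.capture(c); cv2.imwrite(f"pics/{c}0.png",cv2.cvtColor(d["frame"],cv2.COLOR_RGB2BGR))
    print(c,d["camera_matrix"],d["k1"],d["R"],d["t"])
    for n in("ratchet_wrench","wrench_ring","wrench_grip","press","screw_top","press_plate","boards","taped_burnisher","spool_1","wax_cake","insole_stack_4"):
        print(n,[(np.round(r["at"],4).tolist(),round(r["confidence"],2)) for r in finder.recognise(c,n)][:2])
E
```

```text
pics
{'time_s': 0.0, 'joint_positions': array([-8.09852020e+01,  3.02792159e+01,  8.21548590e+01, -2.03417516e-03,
        6.76898457e+01, -1.02282659e+01]), 'qvel': array([-0.06561615,  0.04453242,  0.05980888,  0.02207574, -0.01394959,
       -0.08331298]), 'tau': array([-1.58761336e-04, -4.40043318e+01, -1.76593477e+01,  6.31477637e-02,
        5.81213215e-02, -1.64295739e-04]), 'position': array([ 0.20588448, -0.58938738,  0.2385774 ]), 'tcp_rot': array([[ 9.44124537e-01,  3.29588715e-01, -3.71331232e-04],
       [ 3.29588737e-01, -9.44122197e-01,  2.13095973e-03],
       [ 3.51758223e-04, -2.13427796e-03, -9.99997661e-01]]), 'force': array([0.64975961, 0.48432651, 0.90958842]), 'moment': array([-0.00220121, -0.01043304,  0.01341682]), 'grasp_force': 0.0, 'opening': 1.0012083934607687}
top [[435.77809897   0.         259.16141611]
 [  0.         435.77809897 189.83728826]
 [  0.           0.           1.        ]] -0.05118447884512735 [[-0.00534907 -0.99979378  0.01959045]
 [-0.98980604  0.00250538 -0.14239986]
 [ 0.14232141 -0.02015245 -0.98961533]] [0.13234717 0.56947975 1.1578
[... 595 characters left out ...]
78697051]
 [  0.           0.           1.        ]] -0.14828079231310465 [[-0.86049879 -0.50934458 -0.01048445]
 [-0.37434716  0.64612202 -0.66512445]
 [ 0.34555178 -0.56841396 -0.74665892]] [0.55586286 0.18784513 0.87326081]
ratchet_wrench [([0.5529, -0.0689, 0.0175], 0.55)]
wrench_ring [([0.5532, -0.07, 0.0135], 0.79)]
wrench_grip [([0.5496, -0.0725, 0.0187], 0.64)]
press [([0.5798, 0.2121, 0.0524], 0.83)]
screw_top [([0.5929, 0.1859, 0.1272], 0.61)]
press_plate []
boards [([0.5371, 0.1857, 0.0347], 0.6)]
taped_burnisher [([0.4856, 0.3987, 0.0226], 0.81)]
spool_1 [([0.6492, -0.1306, 0.0326], 0.61)]
wax_cake [([0.4567, 0.07, 0.0116], 0.54)]
insole_stack_4 [([0.4307, 0.1939, 0.0054], 0.97)]
```

Run:
```python
import cv2
for c in("top","scene"):
    im=cv2.imread(f"pics/{c}0.png"); cv2.imwrite(f"pics/{c}0b.png",cv2.resize(im,(800,600),interpolation=cv2.INTER_CUBIC))
```

```text
(no output)
```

View pics/top0b.png

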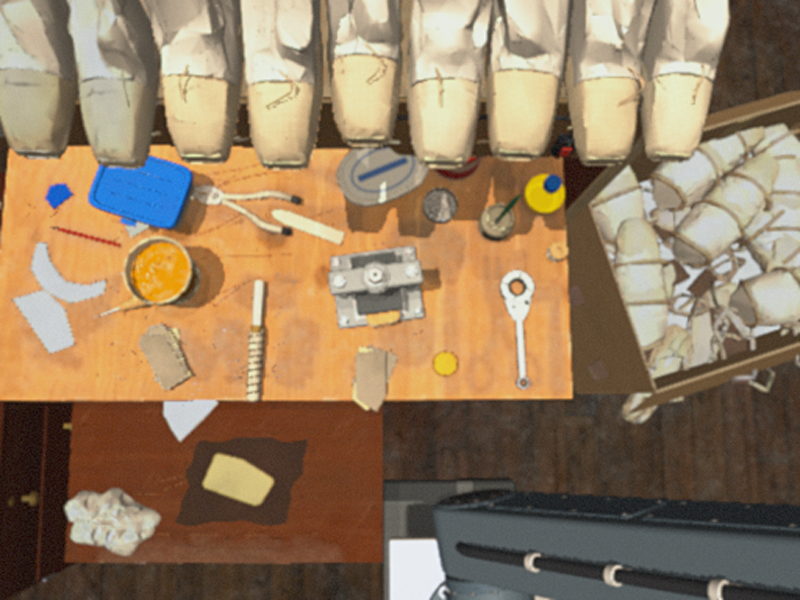

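View pics/scene0b.png

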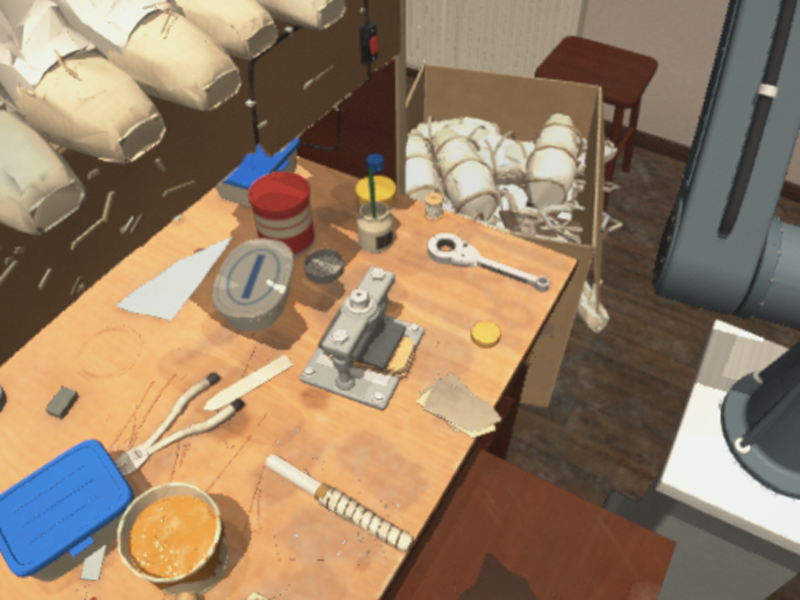

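The pictures show the wrench ring at top (517,286) and its eye at (523,383), with the screw at (376,273). In the scene view (800 px) the ring is at (446,247) and the screw at (358,297).

```bash
cat > h.py <<'E'
from rig import bot, imaging, finder
import numpy as np, cv2
def ray(d,uv):
    K=d["camera_matrix"]; dd=np.array([d["k1"],0,0,0.])
    # model: drawn = ray*(1+k1 r^2)
    p=cv2.undistortPoints(np.array([[uv]],float),K,dd)[0,0]
    R=d["R"]; return -R.T@d["t"], R.T@np.array([p[0],p[1],1.])
def onplane(d,uv,z):
    c,v=ray(d,uv); return c+v*(z-c[2])/v[2]
def proj(d,X):
    x=d["R"]@np.asarray(X,float)+d["t"]; a=x[:2]/x[2]; a=a*(1+d["k1"]*(a@a)); K=d["camera_matrix"]
    return a*[K[0,0],K[1,1]]+K[:2,2]
def save(d,n,s=None):
    im=cv2.cvtColor(d["frame"],cv2.COLOR_RGB2BGR)
    if s: im=cv2.resize(im,s,interpolation=cv2.INTER_CUBIC)
    cv2.imwrite(f"pics/{n}.png",im)
E
python3 - <<'E'
from h import *
f=.64
for c,pts in(("top",dict(ring=(517,286,.018),eye=(523,383,.014),screw=(376,273,.135),nutL=(336,280,.12),nutR=(411,270,.12))),("scene",dict(ring=(446,247,.018),eye=(543,283,.014),screw=(358,297,.135)))):
    d=imaging.capture(c)
    for n,(u,v,z) in pts.items(): print(c,n,np.round(onplane(d,(u*f,v*f),z),4))
    o=finder.outline_of(c,"ratchet_wrench")
    if o:
        m=o[0]["pixels"]; ys,xs=np.nonzero(m); P=np.array([onplane(d,p,.014)[:2] for p in zip(xs,ys)])
        mu=P.mean(0); w,V=np.linalg.eigh(np.cov((P-mu).T)); a=V[:,1]*np.sign(V[0,1]); t=(P-mu)@a
        print("mask",o[0]["confidence"],mu,np.degrees(np.arctan2(a[1],a[0])),t.min(),t.max(),mu+a*t.min(),mu+a*t.max())
d=imaging.capture("wrist"); s=bot.read_state(); 
R=s["tcp_rot"]; print("cam in tcp",R.T@(-d["R"].T@d["t"]-s["position"]), R.T@d["R"].T, d["camera_matrix"],d["k1"])
E
```

```text
top ring [ 0.5919 -0.0725  0.018 ]
top eye [ 0.4183 -0.0791  0.014 ]
top screw [0.5951 0.1788 0.135 ]
top nutL [0.5863 0.2448 0.12  ]
top nutR [0.6027 0.1215 0.12  ]
mask 0.57 [ 0.54735087 -0.07383976] 1.8559485459417937 -0.1369801302037849 0.07435298303100144 [ 0.4104426 -0.0782761] [ 0.62166485 -0.07143171]
scene ring [ 0.5871 -0.0674  0.018 ]
scene eye [ 0.4167 -0.076   0.014 ]
scene screw [0.5911 0.1853 0.135 ]
mask 0.67 [ 0.53016781 -0.07129776] 1.7677976171341712 -0.1236374548402751 0.09551327544269009 [ 0.4065892  -0.07511185] [ 0.62563563 -0.06835127]
cam in tcp [ 0.07697671  0.0009105  -0.14515972] [[-7.61423832e-04 -9.60724016e-01 -2.77504569e-01]
 [ 9.99999672e-01 -8.08382292e-04  5.48052247e-05]
 [-2.76982475e-04 -2.77504436e-01  9.60724316e-01]] [[327.8262696    0.         252.87567979]
 [  0.         327.8262696  188.51078333]
 [  0.           0.           1.        ]] -0.009870397254006517
```

```bash
cat >> h.py <<'E'
from scipy.spatial.transform import Rotation as Ro
def hd(a):
    a=np.radians(a); c,s=np.cos(a),np.sin(a); return np.array([[c,s,0],[s,-c,0],[0,0,-1.]])
def rel(pos,a,s=None,frm=None):
    s=s or bot.read_state(); R,p=(s["tcp_rot"],s["position"]) if frm is None else (hd(frm[1]),np.array(frm[0]))
    print("row",np.round(R.T@(np.array(pos)-p),4).tolist(),np.round(Ro.from_matrix(R.T@hd(a)).as_rotvec(degrees=True),2).tolist())
E
python3 - <<'E'
from h import *
w=((.35,-.33,.34),2); rel(*w); rel((.501,-.074,.16),2,frm=w)
E
```

```text
row [0.2217, -0.1981, -0.1005] [-0.0, 0.0, 17.24]
row [0.1598, -0.2506, 0.18] [0.0, 0.0, 0.0]
```

The manual's scale: shifts go in shares of 300 mm and turns go in shares of 180 degrees. Converting my numbers, 0.222 m / 0.3 = 0.74, 0.18 m / 0.3 = 0.6, 17.2 degrees / 180 = 0.0956.

Emit:
play_rows --motion '[[[0.1, -0.1, -0.1, 0, 0, 0.0222], [0.2, -0.1667, -0.1667, 0, 0, 0.0444], [0.3, -0.2667, -0.2333, 0, 0, 0.0667], [0.4, -0.3333, -0.3333, 0, 0, 0.0956], [0.5, -0.4333, -0.3333, 0, 0, 0.0956], [0.6, -0.5333, -0.3333, 0, 0, 0.0956], [0.7, -0.6333, -0.3333, 0, 0, 0.0956], [0.74, -0.66, -0.3333, 0, 0, 0.0956]]]'

```text
time_s: 2.12
position: [0.3508, -0.3269, 0.3402]
tcp_rot: [[0.999, 0.036, 0.001], [0.036, -0.999, 0.0], [0.001, -0.0, -1.0]]
force: [-0.1, 0.6, 0.2]
opening: 0.998
grasp_force: 0.0
```

Scaled: -0.25 m / 0.3 = -0.8333, -0.22 m / 0.3 = -0.7333.

Emit:
play_rows --motion '[[[0.0667, -0.1, 0.0667, 0, 0, 0], [0.1333, -0.2, 0.1333, 0, 0, 0], [0.2, -0.3, 0.2, 0, 0, 0], [0.2667, -0.4167, 0.3, 0, 0, 0], [0.3333, -0.5167, 0.3667, 0, 0, 0], [0.4, -0.6167, 0.45, 0, 0, 0], [0.4667, -0.7333, 0.5333, 0, 0, 0], [0.5333, -0.8333, 0.6, 0, 0, 0]]]'

```text
time_s: 2.78
position: [0.4948, -0.0844, 0.1663]
tcp_rot: [[0.999, 0.035, -0.0], [0.035, -0.999, -0.0], [-0.0, 0.0, -1.0]]
force: [0.5, -0.8, 0.1]
opening: 1.004
grasp_force: 0.0
```

Emit:
play_rows --motion '[[[0, 0, 0, 0, 0, 0], [0, 0, 0, 0, 0, 0]]]'

```text
time_s: 2.95
position: [0.4943, -0.0841, 0.1661]
tcp_rot: [[0.999, 0.04, -0.003], [0.04, -0.999, 0.001], [-0.003, -0.001, -1.0]]
force: [0.1, 0.3, -0.4]
opening: 0.997
grasp_force: 0.0
```

Run:
```python
from h import *
s=bot.read_state(); print(s["time_s"],s["position"],s["tcp_rot"],s["joint_positions"])
d=imaging.capture("wrist"); save(d,"w1",(800,600))
for n in("wrench_ring","wrench_grip"): print(n,[(r["at"],r["confidence"]) for r in finder.recognise("wrist",n)][:2])
```

```text
2.95 [ 0.49428203 -0.08412435  0.16610465] [[ 9.99198954e-01  3.99209924e-02 -2.78663061e-03]
 [ 3.99236712e-02 -9.99202316e-01  9.12368891e-04]
 [-2.74798509e-03 -1.02289057e-03 -9.99995701e-01]] [-2.24418270e+01  2.71710914e+01  1.03739807e+02 -1.66758324e-02
  4.92566292e+01  6.52810812e+01]
wrench_ring [([0.5603, -0.0749, 0.0199], 0.88)]
wrench_grip [([0.5651, -0.0764, 0.0214], 0.6), ([0.4478, 0.1595, 0.0035], 0.27)]
```

View pics/w1.png

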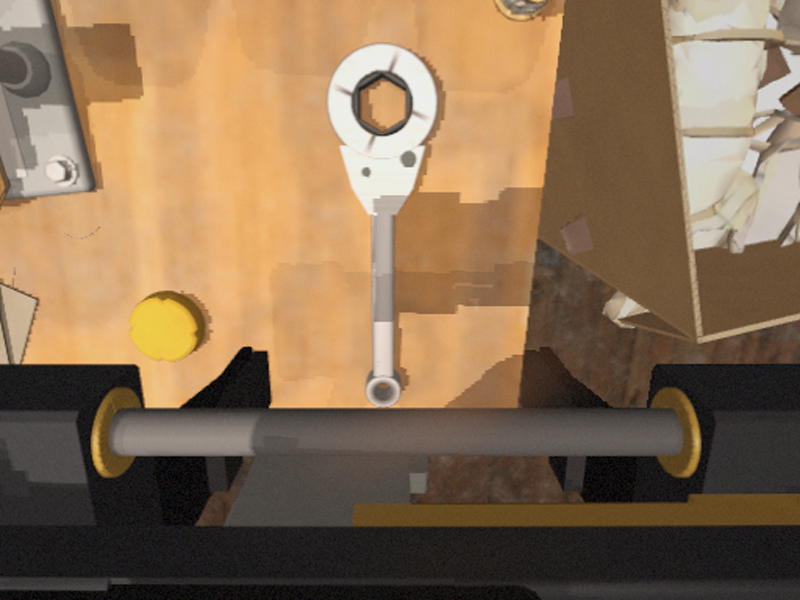

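The wrist view shows the wrench from the ring at (383,103) to the eye at (383,388). The ring's hexagon has vertices pointing roughly along the handle. I'll rectify a close-up of it.

```bash
cat >> h.py <<'E'
def rect(d,c,z,w=.05,n=500,im=None):
    # image of plane z around c, u = +x world right, v = +y down; w width in m
    g=(np.arange(n)+.5)/n*w-w/2; X,Y=np.meshgrid(c[0]+g,c[1]+g)
    P=np.stack([X,Y,np.full_like(X,z)],-1)@d["R"].T+d["t"]; a=P[...,:2]/P[...,2:]
    a=a*(1+d["k1"]*(a**2).sum(-1,keepdims=True)); K=d["camera_matrix"]
    return cv2.remap(cv2.cvtColor(d["frame"],cv2.COLOR_RGB2BGR),(a[...,0]*K[0,0]+K[0,2]).astype(np.float32),(a[...,1]*K[1,1]+K[1,2]).astype(np.float32),cv2.INTER_CUBIC)
E
python3 - <<'E'
from h import *
d=imaging.capture("wrist"); f=.64
r=onplane(d,(383*f,103*f),.018); e=onplane(d,(383*f,388*f),.012)
print(r,e,np.linalg.norm(r-e),np.degrees(np.arctan2(*(r-e)[1::-1])), -d["R"].T@d["t"])
cv2.imwrite("pics/ring.png",np.hstack([rect(d,r,.018,.07,390),rect(d,r,0,.07,390)]))
E
```

```text
[ 0.59473003 -0.07792601  0.018     ] [ 0.42215049 -0.08253581  0.012     ] 0.1727453312198757 1.5300734238322649 [ 0.57171406 -0.08497846  0.3133269 ]
```

View pics/ring.png

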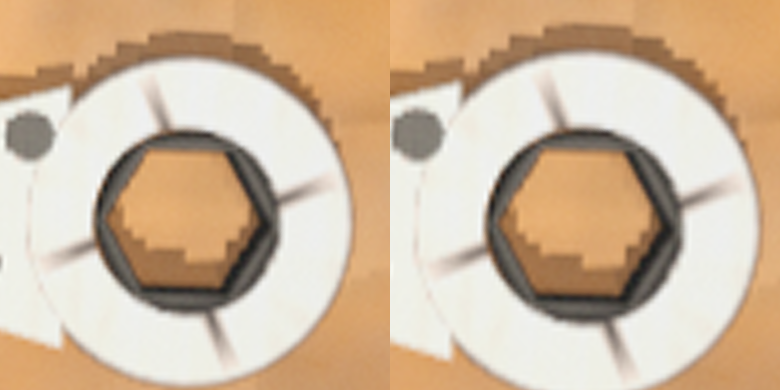

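```bash
cat >> h.py <<'E'
def hexfit(mask,dark=None):
    cs,_=cv2.findContours(mask.astype(np.uint8),cv2.RETR_EXTERNAL,cv2.CHAIN_APPROX_NONE)
    n=np.array(mask.shape)/2
    c=min(cs,key=lambda c:1e9 if cv2.contourArea(c)<2000 else np.linalg.norm(c[:,0].mean(0)-n)); p=c[:,0].astype(float)
    M=cv2.moments(c); m=np.array([M["m10"],M["m01"]])/M["m00"]; q=p-m
    best=[]
    for a in np.arange(0,60,.25):   # a: direction of flat normals
        th=np.radians(a+60*np.arange(6)); N=np.stack([np.cos(th),np.sin(th)],1)
        s=q@N.T; k=s.argmax(1); r=s.max(1); off=np.array([np.median(r[k==i]) if (k==i).any() else 0 for i in range(6)])
        best.append((np.abs(r-off[k]).mean(),a,off))
    b=min(best,key=lambda t:t[0]); return m,b,cv2.contourArea(c)
E
python3 - <<'E'
from h import *
s=bot.read_state(); d=imaging.capture("wrist"); print(s["position"],s["tcp_rot"][:,0],s["qvel"].max())
o=finder.outline_of("wrist","ratchet_wrench")
r=np.array([.5938,-.0731])
im=rect(d,r,.018,.07,700); hsv=cv2.cvtColor(im,cv2.COLOR_BGR2HSV)
white=(hsv[...,2]>190)&(hsv[...,1]<50)
hole=(hsv[...,1]>90)
print("hole",[ (m/700*.07-.035+r,b,A) for m,b,A in [hexfit(hole)]])
# head: fit circle to white outer contour
cs,_=cv2.findContours((~white).astype(np.uint8),cv2.RETR_LIST,cv2.CHAIN_APPROX_NONE)
for c in cs:
    if cv2.contourArea(c)>20000:
        (x,y),R=cv2.minEnclosingCircle(c); print("dark hole circle",np.array([x,y])/700*.07-.035+r,R*.1)
if o:
    m=o[0]["pixels"]; ys,xs=np.nonzero(m); P=np.array([onplane(d,p,.016)[:2] for p in zip(xs,ys)]); print(o[0]["confidence"],P.min(0),P.max(0))
    for x in np.arange(.42,.56,.015):
        k=abs(P[:,0]-x)<.003
        if k.sum()>5: print(round(x,3),P[k,1].mean().round(4),np.ptp(P[k,1]).round(4))
E
```

```text
[ 0.49471312 -0.0874316   0.16829625] [0.99942484 0.03385997 0.00186707] 0.1325249167637544
hole [(array([ 0.59256032, -0.07351673]), (np.float64(0.7993927218701815), np.float64(32.0), array([121.47713783, 124.31574738, 123.74580686, 120.10048114,
       125.55100124, 122.64849527])), 52275.0)]
dark hole circle [ 0.59335556 -0.07299375] 22.68184814453125
dark hole circle [ 0.59375 -0.07315] 49.42677307128906
0.87 [ 0.41099639 -0.102303  ] [ 0.62365487 -0.04313962]
0.42 -0.0785 0.022
0.435 -0.0797 0.0188
0.45 -0.0775 0.0128
0.465 -0.0773 0.0126
0.48 -0.0773 0.0124
0.495 -0.0761 0.0132
0.51 -0.0758 0.013
0.525 -0.0752 0.0129
0.54 -0.0742 0.0251
0.555 -0.0737 0.0381
```

```bash
cat >> h.py <<'E'
def avg(n=4):
    L=[]
    for i in range(n):
        L.append(bot.read_state()); imaging.capture("wrist")
    s=dict(L[-1]); 
    for k in("position","force","moment"): s[k]=np.mean([l[k] for l in L],0)
    s["tcp_rot"]=Ro.from_matrix([l["tcp_rot"] for l in L]).mean().as_matrix(); s["sd"]=np.std([l["position"] for l in L],0)
    return s
E
python3 - <<'E'
from h import *
s=avg(6); print(s["position"],s["sd"],s["tcp_rot"],s["force"])
rel((.5135,-.0755,.020),1.8,s)
E
```

```text
[ 0.49447345 -0.08705204  0.16799465] [6.82165623e-05 3.25122020e-04 2.18316709e-04] [[ 9.99426940e-01  3.38258422e-02  1.26677795e-03]
 [ 3.38265909e-02 -9.99427552e-01 -5.74322379e-04]
 [ 1.24662585e-03  6.16844037e-04 -9.99999033e-01]] [ 0.21876999  0.0352888  -0.03843145]
row [0.0192, -0.011, 0.148] [0.04, -0.07, 0.14]
```

Scaled: 0.13 m / 0.3 = 0.4333, 0.07 m / 0.3 = 0.2333, 0.1 degrees / 180 = 0.0006.

Emit:
play_rows --motion '[[[0.0333, -0.02, 0.1167, 0, 0, 0], [0.0633, -0.0367, 0.2333, 0, 0, 0], [0.0633, -0.0367, 0.3167, 0, 0, 0], [0.0633, -0.0367, 0.3833, 0, 0, 0], [0.0633, -0.0367, 0.4333, 0, 0, 0.0006], [0.0633, -0.0367, 0.4333, 0, 0, 0.0006], [0.0633, -0.0367, 0.4333, 0, 0, 0.0006]]]'

```text
time_s: 4.13
position: [0.5126, -0.0742, 0.0367]
tcp_rot: [[0.999, 0.034, -0.002], [0.034, -0.999, 0.001], [-0.002, -0.001, -1.0]]
force: [0.3, 0.3, 0.4]
opening: 1.0
grasp_force: 0.0
```

Run:
```python
from h import *
s=avg(5); print(s["position"],s["tcp_rot"],s["force"])
rel((.5135,-.0755,.020),1.8,s)
d=imaging.capture("wrist"); hsv=cv2.cvtColor(rect(d,(.5935,-.073),.018,.07,700),cv2.COLOR_BGR2HSV)
m,b,A=hexfit(hsv[...,1]>90); print(m/700*.07-.035+[.5935,-.073],b[:2],A)
```

```text
[ 0.51346896 -0.07452454  0.03786867] [[ 9.99427588e-01  3.38188025e-02  8.85646442e-04]
 [ 3.38190978e-02 -9.99427919e-01 -3.20593943e-04]
 [ 8.74297678e-04  3.50362195e-04 -9.99999556e-01]] [-0.03187931 -0.26635979  0.40307193]
row [-0.0, 0.001, 0.0179] [0.02, -0.05, 0.14]
[ 0.59309894 -0.07301303] (np.float64(0.6020002547741952), np.float64(32.25)) 48313.0
```

Scaled: 0.018 m / 0.3 = 0.06, 0.001 m / 0.3 = 0.0033.

Emit:
play_rows --motion '[[[0, 0.0033, 0.03, 0, 0, 0], [0, 0.0033, 0.06, 0, 0, 0], [0, 0.0033, 0.06, 0, 0, 0]]]'

```text
time_s: 4.68
position: [0.5122, -0.0751, 0.0178]
tcp_rot: [[0.999, 0.034, -0.002], [0.034, -0.999, 0.001], [-0.002, -0.001, -1.0]]
force: [-1.4, -0.2, -0.1]
opening: 0.996
grasp_force: 0.0
```

Emit:
play_rows --fingers 0.0 --motion '[[[0, 0, 0, 0, 0, 0], [0, 0, 0, 0, 0, 0], [0, 0, 0, 0, 0, 0], [0, 0, 0, 0, 0, 0], [0, 0, 0, 0, 0, 0], [0, 0, 0, 0, 0, 0], [0, 0, 0, 0, 0, 0], [0, 0, 0, 0, 0, 0]]]'

```text
time_s: 5.35
position: [0.5132, -0.0753, 0.0194]
tcp_rot: [[0.999, 0.034, 0.0], [0.034, -0.999, -0.0], [0.0, 0.0, -1.0]]
force: [-0.3, 0.5, 0.6]
opening: 0.477
grasp_force: 0.0
```

Emit:
play_rows --motion '[[[0, 0, 0, 0, 0, 0], [0, 0, 0, 0, 0, 0], [0, 0, 0, 0, 0, 0], [0, 0, 0, 0, 0, 0], [0, 0, 0, 0, 0, 0], [0, 0, 0, 0, 0, 0], [0, 0, 0, 0, 0, 0], [0, 0, 0, 0, 0, 0]]]'

```text
time_s: 6.02
position: [0.513, -0.0753, 0.0193]
tcp_rot: [[0.999, 0.034, -0.0], [0.034, -0.999, 0.0], [-0.0, -0.0, -1.0]]
force: [-0.0, -0.3, -1.1]
opening: 0.145
grasp_force: 30.0
```

Scaled: -0.2 m / 0.3 = -0.6667, -0.18 m / 0.3 = -0.6.

Emit:
play_rows --motion '[[[0, 0, -0.0333, 0, 0, 0], [0, 0, -0.1, 0, 0, 0], [0, 0, -0.2, 0, 0, 0], [0, 0, -0.3, 0, 0, 0], [0, 0, -0.4, 0, 0, 0], [0, 0, -0.5, 0, 0, 0], [0, 0, -0.6, 0, 0, 0], [0, 0, -0.6667, 0, 0, 0]]]'

```text
time_s: 6.68
position: [0.5131, -0.0752, 0.2223]
tcp_rot: [[0.999, 0.034, 0.002], [0.034, -0.999, -0.001], [0.002, 0.001, -1.0]]
force: [0.9, -0.0, -3.9]
opening: 0.146
grasp_force: 30.0
```

Run:
```python
from h import *
s=avg(5); print(s["position"],s["tcp_rot"],s["force"],s["moment"],s["opening"],s["grasp_force"],s["joint_positions"])
d=imaging.capture("wrist"); save(d,"w2",(800,600))
```

```text
[ 0.51371798 -0.07549372  0.22203783] [[ 0.99941081  0.03407066  0.00415121]
 [ 0.03407749 -0.99941794 -0.00158542]
 [ 0.00409478  0.00172595 -0.99999013]] [ 0.80464246 -0.33565616 -3.13747461] [ 0.00671686  0.01429786 -0.0034685 ] 0.1447263446864772 29.997700452804565 [-2.07124322e+01  2.36074449e+01  9.86442741e+01 -4.93995969e-03
  5.78024489e+01  6.73441574e+01]
```

View pics/w2.png

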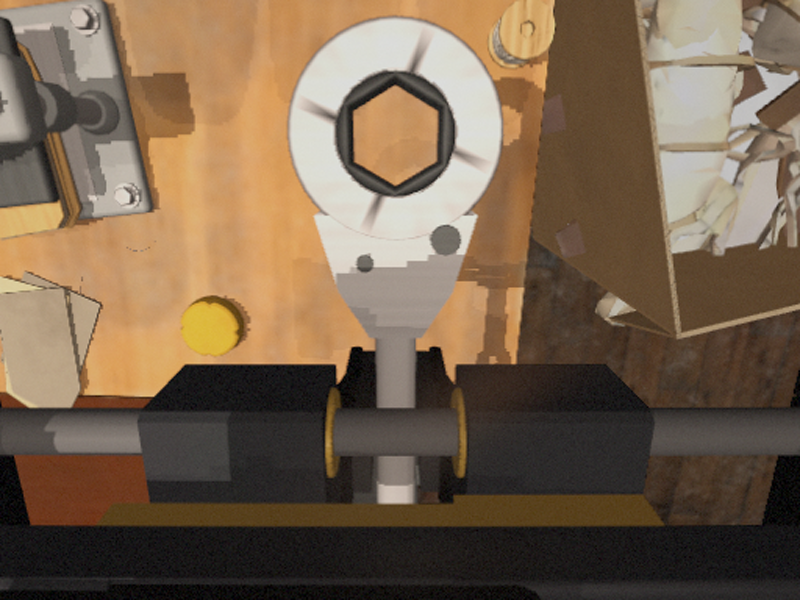

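Held well: ring at (396,132), with its hexagon vertex along the handle. Next I'll move beside the screw to look at it.

Scaled: -0.18 m / 0.3 = -0.6, -0.17 m / 0.3 = -0.5667.

Emit:
play_rows --motion '[[[0, -0.0833, 0, 0, 0, 0], [0, -0.1833, 0, 0, 0, 0], [0, -0.2833, 0, 0, 0, 0], [0, -0.3833, 0, 0, 0, 0], [0, -0.4833, 0, 0, 0, 0], [0, -0.5667, 0, 0, 0, 0], [0, -0.6, 0, 0, 0, 0], [0, -0.6, 0, 0, 0, 0]]]'

```text
time_s: 7.65
position: [0.5054, 0.1066, 0.2174]
tcp_rot: [[0.999, 0.037, -0.004], [0.037, -0.999, 0.0], [-0.004, -0.001, -1.0]]
force: [-0.1, -0.3, -3.5]
opening: 0.148
grasp_force: 30.0
```

Run:
```python
from h import *
s=avg(5); d=imaging.capture("wrist"); print(s["position"],s["tcp_rot"][:,0],s["force"])
R,p=s["tcp_rot"],s["position"]; r=p+R@[.08,0,0]
zt=p[2]-.0195+.018
im=rect(d,r,zt,.07,700); hsv=cv2.cvtColor(im,cv2.COLOR_BGR2HSV); 
print("screw rec",[(q["at"],q["confidence"]) for q in finder.recognise("wrist","screw_top")][:2], proj(d,(.594,.182,.135)))
save(d,"w3"); im2=rect(d,(.594,.182),.135,.07,400)
cv2.imwrite("pics/scr.png",np.hstack([im2,cv2.resize(im,(400,400))]))
```

```text
[0.50626868 0.10454717 0.21803785] [ 0.99938574  0.03493733 -0.00274356] [-0.22737271 -0.14724205 -3.50364674]
screw rec [([0.5966, 0.1769, 0.1316], 0.92), ([0.5718, 0.1032, 0.2185], 0.73)] [137.08383665  74.81555434]
```

View pics/scr.png

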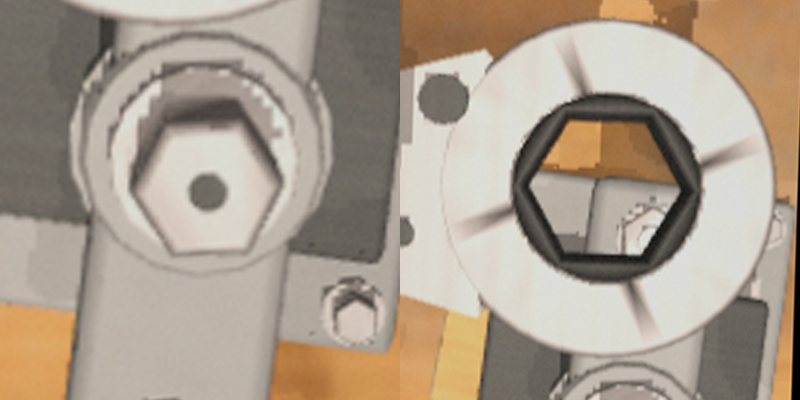

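Rectified at z=0.135, the screw's hexagon centre is at (207,190), which is about (0.5952, 0.1803), with its vertex direction about -2.5°. The ring's hole is aligned with the handle, so I'll aim for a heading of about -2.5°.

Run:
```python
from h import *
s=avg(3); print(s["position"],s["tcp_rot"][:,0])
rel((.5137,.1863,.1725),-2.5,s)
```

```text
[0.50714397 0.10350958 0.21923674] [ 9.99482412e-01  3.21697578e-02 -1.19673653e-04]
row [0.0092, -0.0825, 0.0467] [0.01, 0.01, 4.34]
```

Scaled: -0.0825 m / 0.3 = -0.275, 0.01 m / 0.3 = 0.0333, 4.3 degrees / 180 = 0.0239.

Emit:
play_rows --motion '[[[0.01, -0.1, 0, 0, 0, 0.0083], [0.02, -0.2, 0, 0, 0, 0.0167], [0.03, -0.275, 0, 0, 0, 0.0239], [0.03, -0.275, 0.0333, 0, 0, 0.0239], [0.03, -0.275, 0.0667, 0, 0, 0.0239], [0.03, -0.275, 0.1, 0, 0, 0.0239], [0.03, -0.275, 0.1167, 0, 0, 0.0239], [0.03, -0.275, 0.1167, 0, 0, 0.0239]]]'

```text
time_s: 8.82
position: [0.5118, 0.1861, 0.1823]
tcp_rot: [[0.999, -0.043, -0.005], [-0.043, -0.999, -0.001], [-0.005, 0.001, -1.0]]
force: [-1.0, -0.5, -3.0]
opening: 0.147
grasp_force: 30.0
```

```bash
cat > look.py <<'E'
from h import *
import sys
s=avg(5); d=imaging.capture("wrist"); print(s["time_s"],s["position"],s["sd"],s["tcp_rot"][:,0],s["force"])
p,R=s["position"],s["tcp_rot"]; zt=p[2]-.0015
r=p+R@[.0817,.0024,0]
a=cv2.resize(rect(d,r,zt,.07,400),(400,400)); b=rect(d,r,.135,.07,400); print(r)
cv2.imwrite(f"pics/{sys.argv[1]}.png",np.hstack([a,b]))
E
python3 look.py l1
```

```text
9.0167 [0.51290296 0.18645638 0.1836493 ] [0.00069932 0.00025719 0.00083265] [ 0.99910089 -0.04236872 -0.00151488] [-0.33593336 -0.0433958  -3.18018259]
[0.59442782 0.18059701 0.18352653]
```

View pics/l1.png

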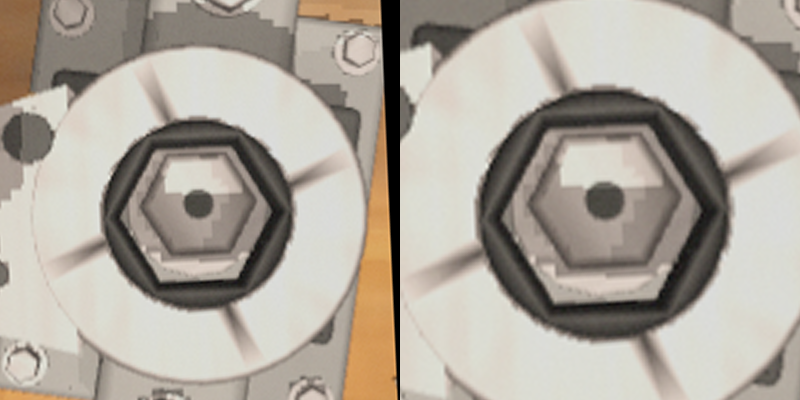

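The hexes are aligned in angle. The ring's centre is (199,214) in the left panel and the screw's is (605,201) in the right, so I need to shift about +1 mm in tool x and +2.2 mm in tool y.

Scaled: 0.022 m / 0.3 = 0.0733, 0.018 m / 0.3 = 0.06.

Emit:
play_rows --motion '[[[0.0033, 0.0073, 0.0167, 0, 0, 0], [0.0033, 0.0073, 0.04, 0, 0, 0], [0.0033, 0.0073, 0.06, 0, 0, 0], [0.0033, 0.0073, 0.0733, 0, 0, 0], [0.0033, 0.0073, 0.0733, 0, 0, 0], [0.0033, 0.0073, 0.0733, 0, 0, 0]]]'

```text
time_s: 9.62
position: [0.5137, 0.1851, 0.1617]
tcp_rot: [[0.999, -0.041, -0.001], [-0.041, -0.999, -0.0], [-0.001, 0.0, -1.0]]
force: [0.4, -0.4, -4.1]
opening: 0.143
grasp_force: 30.0
```

```bash
python3 look.py l2
```

```text
9.8167 [0.51414485 0.18514137 0.16221959] [2.28037975e-04 4.45896450e-05 3.13190093e-04] [ 9.99155257e-01 -4.10946406e-02 -5.14080233e-05] [ 0.10070594  0.05723576 -3.57221335]
[0.59567721 0.17938597 0.16221538]
```

View pics/l2.png

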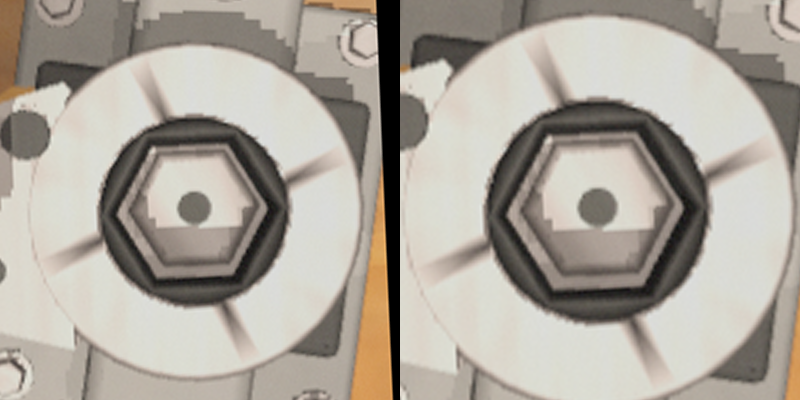

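Nearly concentric: the ring's centre is (195.5,211.5) and the screw's dot is (194,208). I'll trim about 0.7 mm and ease it down.

Scaled: 0.012 m / 0.3 = 0.04, 0.0007 m / 0.3 = 0.0023.

Emit:
play_rows --motion '[[[-0.001, 0.0023, 0.01, 0, 0, 0], [-0.001, 0.0023, 0.0167, 0, 0, 0], [-0.001, 0.0023, 0.0233, 0, 0, 0], [-0.001, 0.0023, 0.03, 0, 0, 0], [-0.001, 0.0023, 0.0367, 0, 0, 0], [-0.001, 0.0023, 0.04, 0, 0, 0]]]'

```text
time_s: 10.42
position: [0.5141, 0.1845, 0.1501]
tcp_rot: [[0.999, -0.041, 0.001], [-0.041, -0.999, 0.0], [0.001, -0.0, -1.0]]
force: [0.4, 0.0, -3.4]
opening: 0.141
grasp_force: 30.0
```

No contact force yet (underside at about 0.131, 4 mm onto the hexagon).

Scaled: 0.009 m / 0.3 = 0.03, 0.008 m / 0.3 = 0.0267.

Emit:
play_rows --motion '[[[0, 0, 0.0067, 0, 0, 0], [0, 0, 0.0133, 0, 0, 0], [0, 0, 0.02, 0, 0, 0], [0, 0, 0.0267, 0, 0, 0], [0, 0, 0.03, 0, 0, 0], [0, 0, 0.03, 0, 0, 0]]]'

```text
time_s: 10.92
position: [0.5141, 0.1845, 0.1412]
tcp_rot: [[0.999, -0.041, 0.001], [-0.041, -0.999, 0.0], [0.001, -0.0, -1.0]]
force: [0.6, -0.6, -2.8]
opening: 0.146
grasp_force: 30.0
```

Scaled: 0.0035 m / 0.3 = 0.0117, 0.001 m / 0.3 = 0.0033.

Emit:
play_rows --motion '[[[0, 0, 0.0033, 0, 0, 0], [0, 0, 0.0067, 0, 0, 0], [0, 0, 0.01, 0, 0, 0], [0, 0, 0.0117, 0, 0, 0], [0, 0, 0.0117, 0, 0, 0]]]'

```text
time_s: 11.33
position: [0.5141, 0.1844, 0.1378]
tcp_rot: [[0.999, -0.041, 0.001], [-0.041, -0.999, 0.0], [0.001, -0.0, -1.0]]
force: [1.7, 0.9, -3.0]
opening: 0.149
grasp_force: 30.0
```

Run:
```python
from h import *
s=avg(6); print(s["position"],s["sd"],s["tcp_rot"],s["force"],s["moment"],s["joint_positions"])
```

```text
[0.51409097 0.1844323  0.13789565] [1.65191999e-05 5.15421352e-06 2.50781000e-05] [[ 9.99152410e-01 -4.11570225e-02  7.48583250e-04]
 [-4.11571060e-02 -9.99152683e-01  9.65698328e-05]
 [ 7.43974435e-04 -1.27297501e-04 -9.99999715e-01]] [ 1.93224635  0.53844229 -2.9778868 ] [ 0.14318812 -0.28862412  0.041362  ] [ 8.01061970e+00  3.24334162e+01  9.88297863e+01 -3.52286020e-04
  4.86956797e+01  1.00369232e+02]
```

Scaled: 0.001 m / 0.3 = 0.0033, 0.0005 m / 0.3 = 0.0017.

Emit:
play_rows --motion '[[[0, 0, 0.0017, 0, 0, 0], [0, 0, 0.0033, 0, 0, 0], [0, 0, 0.0033, 0, 0, 0]]]'

```text
time_s: 11.88
position: [0.5141, 0.1844, 0.1369]
tcp_rot: [[0.999, -0.041, 0.001], [-0.041, -0.999, 0.0], [0.001, -0.0, -1.0]]
force: [2.4, 1.9, -1.1]
opening: 0.147
grasp_force: 30.0
```

Run:
```python
from h import *
s=avg(6); print(s["position"],s["sd"],s["force"],s["moment"])
```

```text
[0.51407715 0.18442145 0.13690492] [1.29738347e-05 7.65865388e-06 1.09058521e-05] [ 2.24143121  0.81743122 -2.18061716] [ 0.16242464 -0.44714077  0.03934167]
```

The wrench is seated (z about 0.137, collar contact starting). First clockwise stroke of 40° about the screw, which sits at tool x ≈ 0.081.

Scaled: -0.0277 m / 0.3 = -0.0923, -0.021 m / 0.3 = -0.07, 20 degrees / 180 = 0.1111.

Emit:
play_rows --motion '[[[0.001, -0.0237, 0, 0, 0, 0.0278], [0.004, -0.047, 0, 0, 0, 0.0556], [0.0093, -0.07, 0, 0, 0, 0.0833], [0.0163, -0.0923, 0, 0, 0, 0.1111]]]'

```text
time_s: 12.52
position: [0.5203, 0.2106, 0.1368]
tcp_rot: [[0.924, -0.382, 0.001], [-0.382, -0.924, -0.004], [0.002, 0.003, -1.0]]
force: [5.2, -5.5, -2.0]
opening: 0.144
grasp_force: 30.1
```

```bash
cat > t.py <<'E'
from h import *
s=bot.read_state(); C=np.array([.5953,.1808]); p=s["position"]; F=s["force"]; M=s["moment"]
r=p[:2]-C; R=s["tcp_rot"]
print(round(s["time_s"],2),p.round(4),"h",np.degrees(np.arctan2(R[1,0],R[0,0])).round(2),"handle",np.degrees(np.arctan2(-r[1],-r[0])).round(2),"r",np.linalg.norm(r).round(4),"F",F.round(2),"M",M.round(3),"Tscrew",(M[2]+r[0]*F[1]-r[1]*F[0]).round(3), "F*r",(r[0]*F[1]-r[1]*F[0]).round(3),"j6",s["joint_positions"][5].round(1),"g",s["opening"].round(3))
E
python3 t.py
```

```text
Traceback (most recent call last):
  File "t.py", line 4, in <module>
    print(round(s["time_s"],2),p.round(4),"h",np.degrees(np.arctan2(R[1,0],R[0,0])).round(2),"handle",np.degrees(np.arctan2(-r[1],-r[0])).round(2),"r",np.linalg.norm(r).round(4),"F",F.round(2),"M",M.round(3),"Tscrew",(M[2]+r[0]*F[1]-r[1]*F[0]).round(3), "F*r",(r[0]*F[1]-r[1]*F[0]).round(3),"j6",s["joint_positions"][5].round(1),"g",s["opening"].round(3))
                                                                                                                                                                                                                                                                                                                                             ^^^^^^^^^^^^^^^^^^
AttributeError: 'float' object has no attribute 'round'
```

```bash
sed -i 's/,"g",s\["opening"\].round(3)//' t.py; python3 t.py
```

```text
12.52 [0.5203 0.2106 0.1368] h -22.45 handle -21.65 r 0.0807 F [ 5.17 -5.51 -2.05] M [-0.772 -0.619  0.354] Tscrew 0.613 F*r 0.259 j6 123.4
```

Scaled: -0.0277 m / 0.3 = -0.0923, -0.021 m / 0.3 = -0.07, 20 degrees / 180 = 0.1111.

Emit:
play_rows --motion '[[[0.001, -0.0237, 0, 0, 0, 0.0278], [0.004, -0.047, 0, 0, 0, 0.0556], [0.0093, -0.07, 0, 0, 0, 0.0833], [0.0163, -0.0923, 0, 0, 0, 0.1111]]]'

```text
time_s: 12.85
position: [0.5346, 0.234, 0.1367]
tcp_rot: [[0.738, -0.675, -0.001], [-0.675, -0.738, -0.004], [0.002, 0.004, -1.0]]
force: [1.9, -5.5, -0.8]
opening: 0.148
grasp_force: 30.1
```

```bash
python3 t.py
```

```text
12.85 [0.5346 0.234  0.1367] h -42.44 handle -41.19 r 0.0807 F [ 1.88 -5.54 -0.78] M [-0.856 -0.432  0.382] Tscrew 0.619 F*r 0.237 j6 145.4
```

Running free at about 0.615 N m, so the goal is about 0.965 N m. Swinging back 80°.

Scaled: 0.0521 m / 0.3 = 0.1737, 0.0465 m / 0.3 = 0.155, -40 degrees / 180 = -0.2222.

Emit:
play_rows --motion '[[[0.001, 0.0237, 0, 0, 0, -0.0278], [0.004, 0.047, 0, 0, 0, -0.0556], [0.0093, 0.07, 0, 0, 0, -0.0833], [0.0163, 0.0923, 0, 0, 0, -0.1111], [0.0253, 0.114, 0, 0, 0, -0.1389], [0.0363, 0.135, 0, 0, 0, -0.1667], [0.0487, 0.155, 0, 0, 0, -0.1944], [0.0633, 0.1737, 0, 0, 0, -0.2222]]]'

```text
time_s: 13.52
position: [0.5144, 0.1838, 0.137]
tcp_rot: [[0.999, -0.037, 0.002], [-0.037, -0.999, -0.0], [0.002, 0.0, -1.0]]
force: [3.0, 0.5, -3.9]
opening: 0.146
grasp_force: 30.0
```

```bash
python3 t.py
```

```text
13.52 [0.5144 0.1838 0.137 ] h -2.12 handle -2.15 r 0.0809 F [ 3.    0.47 -3.9 ] M [ 0.075 -0.689 -0.011] Tscrew -0.058 F*r -0.047 j6 100.1
```

Scaled: 0.0521 m / 0.3 = 0.1737, 0.0465 m / 0.3 = 0.155, -40 degrees / 180 = -0.2222.

Emit:
play_rows --motion '[[[0.001, 0.0237, 0, 0, 0, -0.0278], [0.004, 0.047, 0, 0, 0, -0.0556], [0.0093, 0.07, 0, 0, 0, -0.0833], [0.0163, 0.0923, 0, 0, 0, -0.1111], [0.0253, 0.114, 0, 0, 0, -0.1389], [0.0363, 0.135, 0, 0, 0, -0.1667], [0.0487, 0.155, 0, 0, 0, -0.1944], [0.0633, 0.1737, 0, 0, 0, -0.2222]]]'

```text
time_s: 14.18
position: [0.5316, 0.1322, 0.137]
tcp_rot: [[0.79, 0.613, 0.002], [0.613, -0.79, 0.002], [0.003, -0.0, -1.0]]
force: [3.6, 4.9, -3.3]
opening: 0.143
grasp_force: 30.0
```

```bash
python3 t.py
```

```text
14.18 [0.5316 0.1322 0.137 ] h 37.83 handle 37.34 r 0.0801 F [ 3.57  4.92 -3.27] M [ 0.905 -0.729  0.115] Tscrew -0.025 F*r -0.14 j6 54.3
```

Scaled: -0.0405 m / 0.3 = -0.135, -0.0342 m / 0.3 = -0.114, 30 degrees / 180 = 0.1667.

Emit:
play_rows --motion '[[[0.001, -0.0237, 0, 0, 0, 0.0278], [0.004, -0.047, 0, 0, 0, 0.0556], [0.0093, -0.07, 0, 0, 0, 0.0833], [0.0163, -0.0923, 0, 0, 0, 0.1111], [0.0253, -0.114, 0, 0, 0, 0.1389], [0.0363, -0.135, 0, 0, 0, 0.1667]]]'

```text
time_s: 14.68
position: [0.5156, 0.1697, 0.137]
tcp_rot: [[0.991, 0.131, 0.003], [0.131, -0.991, -0.002], [0.002, 0.002, -1.0]]
force: [4.3, -3.2, -3.4]
opening: 0.148
grasp_force: 30.1
```

```bash
python3 t.py
```

```text
14.68 [0.5156 0.1697 0.137 ] h 7.51 handle 7.92 r 0.0805 F [ 4.32 -3.22 -3.4 ] M [-0.447 -0.721  0.325] Tscrew 0.629 F*r 0.304 j6 89.1
```

Scaled: -0.0342 m / 0.3 = -0.114, -0.0277 m / 0.3 = -0.0923, 25 degrees / 180 = 0.1389.

Emit:
play_rows --motion '[[[0.001, -0.0237, 0, 0, 0, 0.0278], [0.004, -0.047, 0, 0, 0, 0.0556], [0.0093, -0.07, 0, 0, 0, 0.0833], [0.0163, -0.0923, 0, 0, 0, 0.1111], [0.0253, -0.114, 0, 0, 0, 0.1389]]]'

```text
time_s: 15.1
position: [0.518, 0.204, 0.1369]
tcp_rot: [[0.954, -0.3, 0.001], [-0.3, -0.954, -0.003], [0.002, 0.003, -1.0]]
force: [4.2, -5.4, -1.7]
opening: 0.142
grasp_force: 30.1
```

```bash
python3 t.py
```

```text
15.1 [0.518  0.204  0.1369] h -17.46 handle -16.7 r 0.0807 F [ 4.16 -5.39 -1.72] M [-0.698 -0.576  0.27 ] Tscrew 0.589 F*r 0.32 j6 117.7
```

Scaled: -0.0342 m / 0.3 = -0.114, -0.0277 m / 0.3 = -0.0923, 25 degrees / 180 = 0.1389.

Emit:
play_rows --motion '[[[0.001, -0.0237, 0, 0, 0, 0.0278], [0.004, -0.047, 0, 0, 0, 0.0556], [0.0093, -0.07, 0, 0, 0, 0.0833], [0.0163, -0.0923, 0, 0, 0, 0.1111], [0.0253, -0.114, 0, 0, 0, 0.1389]]]'

```text
time_s: 15.52
position: [0.5345, 0.2339, 0.1367]
tcp_rot: [[0.738, -0.675, -0.002], [-0.675, -0.738, -0.004], [0.002, 0.004, -1.0]]
force: [1.3, -4.5, -1.1]
opening: 0.143
grasp_force: 30.1
```

```bash
python3 t.py
```

```text
15.52 [0.5345 0.2339 0.1367] h -42.44 handle -41.15 r 0.0807 F [ 1.29 -4.46 -1.13] M [-0.762 -0.373  0.377] Tscrew 0.579 F*r 0.202 j6 145.4
```

Scaled: 0.0521 m / 0.3 = 0.1737, 0.0465 m / 0.3 = 0.155, -40 degrees / 180 = -0.2222.

Emit:
play_rows --motion '[[[0.001, 0.0237, 0, 0, 0, -0.0278], [0.004, 0.047, 0, 0, 0, -0.0556], [0.0093, 0.07, 0, 0, 0, -0.0833], [0.0163, 0.0923, 0, 0, 0, -0.1111], [0.0253, 0.114, 0, 0, 0, -0.1389], [0.0363, 0.135, 0, 0, 0, -0.1667], [0.0487, 0.155, 0, 0, 0, -0.1944], [0.0633, 0.1737, 0, 0, 0, -0.2222]]]'

```text
time_s: 16.18
position: [0.5145, 0.1838, 0.137]
tcp_rot: [[0.999, -0.037, 0.002], [-0.037, -0.999, 0.0], [0.002, -0.0, -1.0]]
force: [4.4, 0.1, -3.1]
opening: 0.146
grasp_force: 30.0
```

Scaled: 0.0521 m / 0.3 = 0.1737, 0.0465 m / 0.3 = 0.155, -40 degrees / 180 = -0.2222.

Emit:
play_rows --motion '[[[0.001, 0.0237, 0, 0, 0, -0.0278], [0.004, 0.047, 0, 0, 0, -0.0556], [0.0093, 0.07, 0, 0, 0, -0.0833], [0.0163, 0.0923, 0, 0, 0, -0.1111], [0.0253, 0.114, 0, 0, 0, -0.1389], [0.0363, 0.135, 0, 0, 0, -0.1667], [0.0487, 0.155, 0, 0, 0, -0.1944], [0.0633, 0.1737, 0, 0, 0, -0.2222]]]'

```text
time_s: 16.85
position: [0.5315, 0.1321, 0.137]
tcp_rot: [[0.79, 0.613, 0.002], [0.613, -0.79, 0.002], [0.003, -0.001, -1.0]]
force: [3.4, 4.7, -3.2]
opening: 0.145
grasp_force: 30.0
```

```bash
python3 t.py
```

```text
16.85 [0.5315 0.1321 0.137 ] h 37.83 handle 37.36 r 0.0802 F [ 3.37  4.71 -3.2 ] M [ 0.825 -0.669  0.068] Tscrew -0.069 F*r -0.136 j6 54.3
```

Scaled: -0.0405 m / 0.3 = -0.135, -0.0342 m / 0.3 = -0.114, 30 degrees / 180 = 0.1667.

Emit:
play_rows --motion '[[[0.001, -0.0237, 0, 0, 0, 0.0278], [0.004, -0.047, 0, 0, 0, 0.0556], [0.0093, -0.07, 0, 0, 0, 0.0833], [0.0163, -0.0923, 0, 0, 0, 0.1111], [0.0253, -0.114, 0, 0, 0, 0.1389], [0.0363, -0.135, 0, 0, 0, 0.1667]]]'

```text
time_s: 17.35
position: [0.5156, 0.1696, 0.137]
tcp_rot: [[0.991, 0.131, 0.002], [0.131, -0.991, -0.002], [0.002, 0.002, -1.0]]
force: [5.0, -1.5, -3.0]
opening: 0.145
grasp_force: 30.1
```

```bash
python3 t.py
```

```text
17.35 [0.5156 0.1696 0.137 ] h 7.52 handle 7.99 r 0.0804 F [ 5.01 -1.48 -2.98] M [-0.38  -0.713  0.307] Tscrew 0.481 F*r 0.174 j6 89.1
```

Scaled: -0.0277 m / 0.3 = -0.0923, -0.021 m / 0.3 = -0.07, 20 degrees / 180 = 0.1111.

Emit:
play_rows --motion '[[[0.001, -0.0237, 0, 0, 0, 0.0278], [0.004, -0.047, 0, 0, 0, 0.0556], [0.0093, -0.07, 0, 0, 0, 0.0833], [0.0163, -0.0923, 0, 0, 0, 0.1111]]]'

```text
time_s: 17.68
position: [0.5163, 0.1973, 0.1369]
tcp_rot: [[0.976, -0.216, 0.001], [-0.216, -0.976, -0.003], [0.002, 0.002, -1.0]]
force: [3.4, -3.6, -1.5]
opening: 0.147
grasp_force: 30.1
```

```bash
python3 t.py
```

```text
17.68 [0.5163 0.1973 0.1369] h -12.46 handle -11.78 r 0.0807 F [ 3.38 -3.62 -1.52] M [-0.609 -0.637  0.279] Tscrew 0.509 F*r 0.23 j6 112.0
```

Scaled: -0.0141 m / 0.3 = -0.047, -0.0071 m / 0.3 = -0.0237, 10 degrees / 180 = 0.0556.

Emit:
play_rows --motion '[[[0.001, -0.0237, 0, 0, 0, 0.0278], [0.004, -0.047, 0, 0, 0, 0.0556]]]'

```text
time_s: 17.85
position: [0.5203, 0.2105, 0.1369]
tcp_rot: [[0.924, -0.382, 0.0], [-0.382, -0.924, -0.003], [0.002, 0.003, -1.0]]
force: [3.0, -4.6, -2.3]
opening: 0.147
grasp_force: 30.1
```

```bash
python3 t.py
```

```text
17.85 [0.5203 0.2105 0.1369] h -22.45 handle -21.63 r 0.0807 F [ 3.   -4.6  -2.32] M [-0.694 -0.535  0.341] Tscrew 0.597 F*r 0.256 j6 123.3
```

Scaled: -0.0141 m / 0.3 = -0.047, -0.0071 m / 0.3 = -0.0237, 10 degrees / 180 = 0.0556.

Emit:
play_rows --motion '[[[0.001, -0.0237, 0, 0, 0, 0.0278], [0.004, -0.047, 0, 0, 0, 0.0556]]]'

```text
time_s: 18.02
position: [0.5264, 0.2229, 0.1368]
tcp_rot: [[0.844, -0.537, -0.001], [-0.537, -0.844, -0.004], [0.001, 0.003, -1.0]]
force: [2.8, -5.2, -1.5]
opening: 0.146
grasp_force: 30.1
```

```bash
python3 t.py
python3 - <<'E'
from h import *
d=imaging.capture("scene"); a=cv2.imread("pics/scene0.png"); b=cv2.cvtColor(d["frame"],cv2.COLOR_RGB2BGR)
y0,y1,x0,x1=170,265,185,280
z=lambda i:cv2.resize(i[y0:y1,x0:x1],(390,390),interpolation=cv2.INTER_CUBIC)
cv2.imwrite("pics/cmp.png",np.hstack([z(a),z(b)]))
E
```

```text
18.02 [0.5264 0.2229 0.1368] h -32.45 handle -31.43 r 0.0807 F [ 2.79 -5.17 -1.5 ] M [-0.765 -0.502  0.327] Tscrew 0.566 F*r 0.238 j6 134.5
```

View pics/cmp.png

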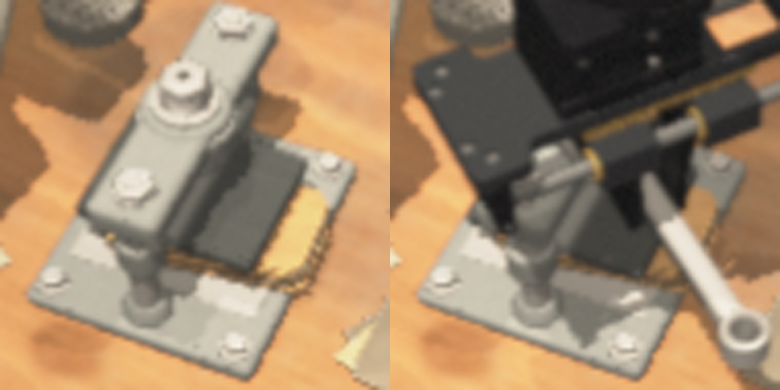

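The comparison shows the plate's front corner has moved from (240,268) to about (248,274), so the plate is coming down. I'll carry on.

Scaled: -0.0141 m / 0.3 = -0.047, -0.0071 m / 0.3 = -0.0237, 10 degrees / 180 = 0.0556.

Emit:
play_rows --motion '[[[0.001, -0.0237, 0, 0, 0, 0.0278], [0.004, -0.047, 0, 0, 0, 0.0556]]]'

```text
time_s: 18.23
position: [0.5344, 0.2338, 0.1367]
tcp_rot: [[0.739, -0.674, -0.002], [-0.674, -0.739, -0.004], [0.001, 0.004, -1.0]]
force: [1.6, -5.4, -1.5]
opening: 0.145
grasp_force: 30.2
```

```bash
python3 t.py
```

```text
18.23 [0.5344 0.2338 0.1367] h -42.36 handle -41.04 r 0.0807 F [ 1.59 -5.44 -1.49] M [-0.886 -0.385  0.363] Tscrew 0.611 F*r 0.247 j6 145.3
```

Scaled: 0.0521 m / 0.3 = 0.1737, 0.0465 m / 0.3 = 0.155, -40 degrees / 180 = -0.2222.

Emit:
play_rows --motion '[[[0.001, 0.0237, 0, 0, 0, -0.0278], [0.004, 0.047, 0, 0, 0, -0.0556], [0.0093, 0.07, 0, 0, 0, -0.0833], [0.0163, 0.0923, 0, 0, 0, -0.1111], [0.0253, 0.114, 0, 0, 0, -0.1389], [0.0363, 0.135, 0, 0, 0, -0.1667], [0.0487, 0.155, 0, 0, 0, -0.1944], [0.0633, 0.1737, 0, 0, 0, -0.2222]]]'

```text
time_s: 18.9
position: [0.5144, 0.1838, 0.137]
tcp_rot: [[0.999, -0.036, 0.002], [-0.036, -0.999, 0.0], [0.002, -0.0, -1.0]]
force: [3.9, -0.0, -3.2]
opening: 0.147
grasp_force: 30.0
```

Scaled: 0.0521 m / 0.3 = 0.1737, 0.0465 m / 0.3 = 0.155, -40 degrees / 180 = -0.2222.

Emit:
play_rows --motion '[[[0.001, 0.0237, 0, 0, 0, -0.0278], [0.004, 0.047, 0, 0, 0, -0.0556], [0.0093, 0.07, 0, 0, 0, -0.0833], [0.0163, 0.0923, 0, 0, 0, -0.1111], [0.0253, 0.114, 0, 0, 0, -0.1389], [0.0363, 0.135, 0, 0, 0, -0.1667], [0.0487, 0.155, 0, 0, 0, -0.1944], [0.0633, 0.1737, 0, 0, 0, -0.2222]]]'

```text
time_s: 19.57
position: [0.5316, 0.1322, 0.137]
tcp_rot: [[0.789, 0.614, 0.002], [0.614, -0.789, 0.002], [0.003, -0.001, -1.0]]
force: [3.1, 4.0, -2.8]
opening: 0.149
grasp_force: 30.0
```

Scaled: -0.0141 m / 0.3 = -0.047, -0.0071 m / 0.3 = -0.0237, 10 degrees / 180 = 0.0556.

Emit:
play_rows --motion '[[[0.001, -0.0237, 0, 0, 0, 0.0278], [0.004, -0.047, 0, 0, 0, 0.0556]]]'

```text
time_s: 19.73
position: [0.5232, 0.1438, 0.1367]
tcp_rot: [[0.888, 0.46, 0.0], [0.46, -0.888, 0.002], [0.001, -0.002, -1.0]]
force: [2.8, 2.3, -1.4]
opening: 0.147
grasp_force: 30.0
```

```bash
python3 t.py
```

```text
19.73 [0.5232 0.1438 0.1367] h 27.4 handle 27.16 r 0.081 F [ 2.85  2.34 -1.38] M [ 0.429 -0.537  0.079] Tscrew 0.015 F*r -0.064 j6 66.0
```

Scaled: -0.0141 m / 0.3 = -0.047, -0.0071 m / 0.3 = -0.0237, 10 degrees / 180 = 0.0556.

Emit:
play_rows --motion '[[[0.001, -0.0237, 0, 0, 0, 0.0278], [0.004, -0.047, 0, 0, 0, 0.0556]]]'

```text
time_s: 19.9
position: [0.5185, 0.1571, 0.137]
tcp_rot: [[0.954, 0.3, 0.003], [0.3, -0.954, 0.001], [0.003, -0.001, -1.0]]
force: [4.3, 0.8, -2.9]
opening: 0.151
grasp_force: 30.0
```

```bash
python3 t.py
```

```text
19.9 [0.5185 0.1571 0.137 ] h 17.45 handle 17.15 r 0.0804 F [ 4.27  0.83 -2.85] M [ 0.124 -0.789  0.065] Tscrew 0.103 F*r 0.037 j6 77.5
```

Scaled: -0.0141 m / 0.3 = -0.047, -0.0071 m / 0.3 = -0.0237, 10 degrees / 180 = 0.0556.

Emit:
play_rows --motion '[[[0.001, -0.0237, 0, 0, 0, 0.0278], [0.004, -0.047, 0, 0, 0, 0.0556]]]'

```text
time_s: 20.07
position: [0.5157, 0.1696, 0.137]
tcp_rot: [[0.991, 0.132, 0.003], [0.132, -0.991, -0.002], [0.003, 0.002, -1.0]]
force: [5.8, -3.1, -3.2]
opening: 0.145
grasp_force: 30.1
```

```bash
python3 t.py
```

```text
20.07 [0.5157 0.1696 0.137 ] h 7.61 handle 8.02 r 0.0804 F [ 5.78 -3.15 -3.19] M [-0.585 -0.799  0.3  ] Tscrew 0.615 F*r 0.315 j6 89.0
```

Scaled: -0.0141 m / 0.3 = -0.047, -0.0071 m / 0.3 = -0.0237, 10 degrees / 180 = 0.0556.

Emit:
play_rows --motion '[[[0.001, -0.0237, 0, 0, 0, 0.0278], [0.004, -0.047, 0, 0, 0, 0.0556]]]'

```text
time_s: 20.23
position: [0.5148, 0.1833, 0.137]
tcp_rot: [[0.999, -0.041, 0.002], [-0.041, -0.999, -0.002], [0.002, 0.002, -1.0]]
force: [3.5, -3.9, -2.5]
opening: 0.145
grasp_force: 30.1
```

```bash
python3 t.py
```

```text
20.23 [0.5148 0.1833 0.137 ] h -2.37 handle -1.79 r 0.0806 F [ 3.51 -3.93 -2.54] M [-0.767 -0.777  0.32 ] Tscrew 0.627 F*r 0.307 j6 100.5
```

Scaled: -0.0141 m / 0.3 = -0.047, -0.0071 m / 0.3 = -0.0237, 10 degrees / 180 = 0.0556.

Emit:
play_rows --motion '[[[0.001, -0.0237, 0, 0, 0, 0.0278], [0.004, -0.047, 0, 0, 0, 0.0556]]]'

```text
time_s: 20.4
position: [0.5163, 0.197, 0.1369]
tcp_rot: [[0.977, -0.214, 0.001], [-0.214, -0.977, -0.003], [0.002, 0.003, -1.0]]
force: [3.6, -5.0, -2.8]
opening: 0.142
grasp_force: 30.1
```

```bash
python3 t.py
```

```text
20.4 [0.5163 0.197  0.1369] h -12.36 handle -11.55 r 0.0807 F [ 3.57 -5.01 -2.83] M [-0.925 -0.652  0.354] Tscrew 0.692 F*r 0.338 j6 111.9
```

Scaled: -0.0141 m / 0.3 = -0.047, -0.0071 m / 0.3 = -0.0237, 10 degrees / 180 = 0.0556.

Emit:
play_rows --motion '[[[0.001, -0.0237, 0, 0, 0, 0.0278], [0.004, -0.047, 0, 0, 0, 0.0556]]]'

```text
time_s: 20.57
position: [0.5201, 0.2101, 0.1368]
tcp_rot: [[0.925, -0.38, 0.0], [-0.38, -0.925, -0.004], [0.002, 0.004, -1.0]]
force: [2.7, -6.6, -2.3]
opening: 0.144
grasp_force: 30.2
```

```bash
python3 t.py
```

```text
20.57 [0.5201 0.2101 0.1368] h -22.33 handle -21.3 r 0.0807 F [ 2.69 -6.64 -2.25] M [-1.16  -0.588  0.43 ] Tscrew 0.851 F*r 0.421 j6 123.2
```

Scaled: -0.0141 m / 0.3 = -0.047, -0.0071 m / 0.3 = -0.0237, 10 degrees / 180 = 0.0556.

Emit:
play_rows --motion '[[[0.001, -0.0237, 0, 0, 0, 0.0278], [0.004, -0.047, 0, 0, 0, 0.0556]]]'

```text
time_s: 20.73
position: [0.526, 0.2223, 0.1367]
tcp_rot: [[0.845, -0.535, -0.001], [-0.535, -0.845, -0.005], [0.002, 0.005, -1.0]]
force: [2.8, -8.2, -1.2]
opening: 0.147
grasp_force: 30.2
```

```bash
python3 t.py
```

```text
20.73 [0.526  0.2223 0.1367] h -32.31 handle -30.93 r 0.0808 F [ 2.77 -8.22 -1.2 ] M [-1.199 -0.467  0.415] Tscrew 0.87 F*r 0.455 j6 134.4
```

Scaled: -0.0141 m / 0.3 = -0.047, -0.0071 m / 0.3 = -0.0237, 10 degrees / 180 = 0.0556.

Emit:
play_rows --motion '[[[0.001, -0.0237, 0, 0, 0, 0.0278], [0.004, -0.047, 0, 0, 0, 0.0556]]]'

```text
time_s: 20.9
position: [0.5339, 0.2332, 0.1366]
tcp_rot: [[0.74, -0.673, -0.003], [-0.673, -0.74, -0.006], [0.002, 0.006, -1.0]]
force: [0.3, -8.4, 0.2]
opening: 0.146
grasp_force: 30.3
```

```bash
python3 t.py
```

```text
20.9 [0.5339 0.2332 0.1366] h -42.31 handle -40.52 r 0.0807 F [ 0.34 -8.4   0.19] M [-1.22  -0.303  0.456] Tscrew 0.953 F*r 0.497 j6 145.3
```

Torque is rising toward 0.95, faster than the rubber alone would give, so speed may play a part. I'll take the next stroke slowly with many readings.

Scaled: 0.0521 m / 0.3 = 0.1737, 0.0028 m / 0.3 = 0.0093, -40 degrees / 180 = -0.2222.

Emit:
play_rows --motion '[[[0.001, 0.0237, 0, 0, 0, -0.0278], [0.004, 0.047, 0, 0, 0, -0.0556], [0.0093, 0.07, 0, 0, 0, -0.0833], [0.0163, 0.0923, 0, 0, 0, -0.1111], [0.0253, 0.114, 0, 0, 0, -0.1389], [0.0363, 0.135, 0, 0, 0, -0.1667], [0.0487, 0.155, 0, 0, 0, -0.1944], [0.0633, 0.1737, 0, 0, 0, -0.2222]]]'

```text
time_s: 21.57
position: [0.5148, 0.1841, 0.137]
tcp_rot: [[0.999, -0.036, 0.003], [-0.036, -0.999, 0.001], [0.003, -0.001, -1.0]]
force: [5.0, 1.2, -4.4]
opening: 0.146
grasp_force: 30.0
```

Scaled: 0.0476 m / 0.3 = 0.1587, 0.001 m / 0.3 = 0.0033, -36 degrees / 180 = -0.2.

Emit:
play_rows --motion '[[[0.0007, 0.0213, 0, 0, 0, -0.025], [0.0033, 0.0423, 0, 0, 0, -0.05], [0.0073, 0.063, 0, 0, 0, -0.075], [0.0133, 0.0833, 0, 0, 0, -0.1], [0.0207, 0.1033, 0, 0, 0, -0.125], [0.0293, 0.1227, 0, 0, 0, -0.15], [0.0397, 0.141, 0, 0, 0, -0.175], [0.0517, 0.1587, 0, 0, 0, -0.2]]]'

```text
time_s: 22.23
position: [0.5283, 0.1368, 0.137]
tcp_rot: [[0.83, 0.557, 0.002], [0.557, -0.83, 0.002], [0.003, -0.001, -1.0]]
force: [4.3, 3.9, -4.3]
opening: 0.147
grasp_force: 30.0
```

```bash
python3 t.py
```

```text
22.23 [0.5283 0.1368 0.137 ] h 33.87 handle 33.27 r 0.0802 F [ 4.26  3.88 -4.34] M [ 0.637 -0.686  0.004] Tscrew -0.068 F*r -0.073 j6 58.7
```

Scaled: -0.0182 m / 0.3 = -0.0607, 0.002 m / 0.3 = 0.0067, 13 degrees / 180 = 0.0722.

Emit:
play_rows --motion '[[[0.001, -0.0237, 0, 0, 0, 0.0278], [0.004, -0.047, 0, 0, 0, 0.0556], [0.0067, -0.0607, 0, 0, 0, 0.0722]]]'

```text
time_s: 22.48
position: [0.519, 0.1533, 0.1369]
tcp_rot: [[0.937, 0.35, 0.001], [0.35, -0.937, 0.002], [0.001, -0.001, -1.0]]
force: [2.6, 1.0, -1.9]
opening: 0.147
grasp_force: 30.0
```

```bash
python3 t.py
```

```text
22.48 [0.519  0.1533 0.1369] h 20.48 handle 19.79 r 0.0811 F [ 2.61  1.04 -1.95] M [ 0.265 -0.594  0.052] Tscrew 0.045 F*r -0.008 j6 74.0
```

Scaled: -0.0057 m / 0.3 = -0.019, -0.0028 m / 0.3 = -0.0093, 4 degrees / 180 = 0.0222.

Emit:
play_rows --motion '[[[0, -0.0093, 0, 0, 0, 0.0111], [0.0007, -0.019, 0, 0, 0, 0.0222]]]'

```text
time_s: 22.65
position: [0.5173, 0.1584, 0.1369]
tcp_rot: [[0.958, 0.286, 0.001], [0.286, -0.958, 0.001], [0.001, -0.001, -1.0]]
force: [3.4, 1.2, -2.7]
opening: 0.147
grasp_force: 30.0
```

```bash
python3 t.py
```

```text
22.65 [0.5173 0.1584 0.1369] h 16.62 handle 16.0 r 0.0811 F [ 3.41  1.22 -2.74] M [ 0.158 -0.498  0.049] Tscrew 0.03 F*r -0.019 j6 78.5
```

Scaled: -0.0057 m / 0.3 = -0.019, -0.0028 m / 0.3 = -0.0093, 4 degrees / 180 = 0.0222.

Emit:
play_rows --motion '[[[0, -0.0093, 0, 0, 0, 0.0111], [0.0007, -0.019, 0, 0, 0, 0.0222]]]'

```text
time_s: 22.82
position: [0.5159, 0.1638, 0.1369]
tcp_rot: [[0.976, 0.218, 0.001], [0.218, -0.976, 0.001], [0.001, -0.001, -1.0]]
force: [3.5, 1.3, -2.9]
opening: 0.147
grasp_force: 30.0
```

```bash
python3 t.py
```

```text
22.82 [0.5159 0.1638 0.1369] h 12.62 handle 12.07 r 0.0812 F [ 3.47  1.28 -2.9 ] M [ 0.153 -0.525 -0.03 ] Tscrew -0.072 F*r -0.042 j6 83.1
```

Scaled: -0.0057 m / 0.3 = -0.019, -0.0028 m / 0.3 = -0.0093, 4 degrees / 180 = 0.0222.

Emit:
play_rows --motion '[[[0, -0.0093, 0, 0, 0, 0.0111], [0.0007, -0.019, 0, 0, 0, 0.0222]]]'

```text
time_s: 22.98
position: [0.5152, 0.1693, 0.137]
tcp_rot: [[0.989, 0.15, 0.002], [0.15, -0.989, 0.001], [0.002, -0.0, -1.0]]
force: [4.0, 0.3, -3.9]
opening: 0.145
grasp_force: 30.0
```

```bash
python3 t.py
```

```text
22.98 [0.5152 0.1693 0.137 ] h 8.62 handle 8.18 r 0.0809 F [ 3.98  0.26 -3.86] M [ 0.059 -0.635  0.086] Tscrew 0.111 F*r 0.025 j6 87.7
```

Scaled: -0.0057 m / 0.3 = -0.019, -0.0028 m / 0.3 = -0.0093, 4 degrees / 180 = 0.0222.

Emit:
play_rows --motion '[[[0, -0.0093, 0, 0, 0, 0.0111], [0.0007, -0.019, 0, 0, 0, 0.0222]]]'

```text
time_s: 23.15
position: [0.5149, 0.1748, 0.137]
tcp_rot: [[0.997, 0.081, 0.002], [0.081, -0.997, 0.0], [0.002, -0.0, -1.0]]
force: [4.9, -0.5, -3.7]
opening: 0.147
grasp_force: 30.0
```

```bash
python3 t.py
```

```text
23.15 [0.5149 0.1748 0.137 ] h 4.62 handle 4.25 r 0.0806 F [ 4.94 -0.47 -3.7 ] M [-0.034 -0.67   0.028] Tscrew 0.096 F*r 0.068 j6 92.3
```

Scaled: -0.0057 m / 0.3 = -0.019, -0.0028 m / 0.3 = -0.0093, 4 degrees / 180 = 0.0222.

Emit:
play_rows --motion '[[[0, -0.0093, 0, 0, 0, 0.0111], [0.0007, -0.019, 0, 0, 0, 0.0222]]]'

```text
time_s: 23.32
position: [0.5147, 0.18, 0.137]
tcp_rot: [[1.0, 0.012, 0.002], [0.012, -1.0, -0.001], [0.002, 0.001, -1.0]]
force: [3.9, -2.1, -2.9]
opening: 0.149
grasp_force: 30.0
```

```bash
python3 t.py
```

```text
23.32 [0.5147 0.18   0.137 ] h 0.67 handle 0.58 r 0.0806 F [ 3.92 -2.05 -2.95] M [-0.443 -0.71   0.04 ] Tscrew 0.208 F*r 0.168 j6 96.9
```

Scaled: -0.0057 m / 0.3 = -0.019, -0.0028 m / 0.3 = -0.0093, 4 degrees / 180 = 0.0222.

Emit:
play_rows --motion '[[[0, -0.0093, 0, 0, 0, 0.0111], [0.0007, -0.019, 0, 0, 0, 0.0222]]]'

```text
time_s: 23.48
position: [0.5148, 0.1849, 0.137]
tcp_rot: [[0.998, -0.057, 0.002], [-0.057, -0.998, -0.002], [0.002, 0.002, -1.0]]
force: [4.0, -5.1, -2.9]
opening: 0.144
grasp_force: 30.1
```

```bash
python3 t.py
```

```text
23.48 [0.5148 0.1849 0.137 ] h -3.26 handle -2.91 r 0.0806 F [ 3.98 -5.1  -2.92] M [-0.859 -0.667  0.243] Tscrew 0.637 F*r 0.394 j6 101.5
```

Scaled: -0.0028 m / 0.3 = -0.0093, -0.0014 m / 0.3 = -0.0047, 2 degrees / 180 = 0.0111.

Emit:
play_rows --motion '[[[0, -0.0047, 0, 0, 0, 0.0056], [0, -0.0093, 0, 0, 0, 0.0111]]]'

```text
time_s: 23.65
position: [0.5149, 0.1872, 0.1369]
tcp_rot: [[0.996, -0.09, 0.002], [-0.09, -0.996, -0.003], [0.002, 0.003, -1.0]]
force: [4.0, -5.7, -2.3]
opening: 0.145
grasp_force: 30.1
```

```bash
python3 t.py
```

```text
23.65 [0.5149 0.1872 0.1369] h -5.17 handle -4.59 r 0.0806 F [ 3.99 -5.72 -2.34] M [-0.937 -0.685  0.289] Tscrew 0.723 F*r 0.434 j6 103.7
```

Scaled: -0.0028 m / 0.3 = -0.0093, -0.0014 m / 0.3 = -0.0047, 2 degrees / 180 = 0.0111.

Emit:
play_rows --motion '[[[0, -0.0047, 0, 0, 0, 0.0056], [0, -0.0093, 0, 0, 0, 0.0111]]]'

```text
time_s: 23.82
position: [0.5152, 0.1896, 0.1369]
tcp_rot: [[0.992, -0.124, 0.002], [-0.124, -0.992, -0.004], [0.002, 0.004, -1.0]]
force: [3.4, -7.1, -1.9]
opening: 0.143
grasp_force: 30.2
```

```bash
python3 t.py
```

```text
23.82 [0.5152 0.1896 0.1369] h -7.14 handle -6.29 r 0.0806 F [ 3.4  -7.1  -1.88] M [-1.064 -0.718  0.347] Tscrew 0.886 F*r 0.539 j6 106.0
```

Scaled: -0.0028 m / 0.3 = -0.0093, -0.0014 m / 0.3 = -0.0047, 2 degrees / 180 = 0.0111.

Emit:
play_rows --motion '[[[0, -0.0047, 0, 0, 0, 0.0056], [0, -0.0093, 0, 0, 0, 0.0111]]]'

```text
time_s: 23.98
position: [0.5155, 0.1923, 0.1369]
tcp_rot: [[0.987, -0.159, 0.002], [-0.159, -0.987, -0.004], [0.002, 0.004, -1.0]]
force: [4.1, -6.8, -2.5]
opening: 0.148
grasp_force: 30.2
```

```bash
python3 t.py
```

```text
23.98 [0.5155 0.1923 0.1369] h -9.14 handle -8.2 r 0.0806 F [ 4.06 -6.75 -2.49] M [-1.036 -0.677  0.329] Tscrew 0.821 F*r 0.492 j6 108.3
```

Scaled: -0.0071 m / 0.3 = -0.0237, -0.0035 m / 0.3 = -0.0117, 2.5 degrees / 180 = 0.0139.

Emit:
play_rows --motion '[[[0.0003, -0.0117, 0, 0, 0, 0.0139], [0.001, -0.0237, 0, 0, 0, 0.0278]]]'

```text
time_s: 24.15
position: [0.5167, 0.1991, 0.1369]
tcp_rot: [[0.969, -0.245, 0.001], [-0.245, -0.969, -0.004], [0.002, 0.004, -1.0]]
force: [3.6, -6.7, -2.3]
opening: 0.149
grasp_force: 30.2
```

```bash
python3 t.py
```

```text
24.15 [0.5167 0.1991 0.1369] h -14.21 handle -13.13 r 0.0807 F [ 3.59 -6.68 -2.31] M [-1.176 -0.685  0.471] Tscrew 0.93 F*r 0.459 j6 114.1
```

Scaled: -0.0071 m / 0.3 = -0.0237, -0.0035 m / 0.3 = -0.0117, 5 degrees / 180 = 0.0278.

Emit:
play_rows --motion '[[[0.0003, -0.0117, 0, 0, 0, 0.0139], [0.001, -0.0237, 0, 0, 0, 0.0278]]]'

```text
time_s: 24.32
position: [0.5185, 0.2058, 0.1369]
tcp_rot: [[0.944, -0.329, 0.0], [-0.329, -0.944, -0.005], [0.002, 0.004, -1.0]]
force: [3.4, -8.7, -1.6]
opening: 0.144
grasp_force: 30.2
```

```bash
python3 t.py
```

```text
24.32 [0.5185 0.2058 0.1369] h -19.19 handle -18.02 r 0.0807 F [ 3.38 -8.66 -1.57] M [-1.238 -0.621  0.388] Tscrew 0.968 F*r 0.58 j6 119.7
```

Scaled: -0.0071 m / 0.3 = -0.0237, -0.0035 m / 0.3 = -0.0117, 5 degrees / 180 = 0.0278.

Emit:
play_rows --motion '[[[0.0003, -0.0117, 0, 0, 0, 0.0139], [0.001, -0.0237, 0, 0, 0, 0.0278]]]'

```text
time_s: 24.48
position: [0.5209, 0.2122, 0.1368]
tcp_rot: [[0.912, -0.41, -0.0], [-0.41, -0.912, -0.005], [0.002, 0.005, -1.0]]
force: [2.0, -7.9, -1.2]
opening: 0.148
grasp_force: 30.3
```

```bash
python3 t.py
```

```text
24.48 [0.5209 0.2122 0.1368] h -24.18 handle -22.85 r 0.0808 F [ 1.99 -7.92 -1.24] M [-1.362 -0.559  0.446] Tscrew 0.973 F*r 0.527 j6 125.4
```

Scaled: -0.0071 m / 0.3 = -0.0237, -0.0035 m / 0.3 = -0.0117, 5 degrees / 180 = 0.0278.

Emit:
play_rows --motion '[[[0.0003, -0.0117, 0, 0, 0, 0.0139], [0.001, -0.0237, 0, 0, 0, 0.0278]]]'

```text
time_s: 24.65
position: [0.5238, 0.2183, 0.1367]
tcp_rot: [[0.873, -0.487, -0.001], [-0.487, -0.873, -0.006], [0.002, 0.006, -1.0]]
force: [3.0, -8.2, -1.4]
opening: 0.147
grasp_force: 30.3
```

```bash
python3 t.py
```

```text
24.65 [0.5238 0.2183 0.1367] h -29.17 handle -27.68 r 0.0808 F [ 2.96 -8.17 -1.42] M [-1.391 -0.53   0.502] Tscrew 0.976 F*r 0.474 j6 130.9
```

Scaled: -0.0028 m / 0.3 = -0.0093, -0.0014 m / 0.3 = -0.0047, 2 degrees / 180 = 0.0111.

Emit:
play_rows --motion '[[[0, -0.0047, 0, 0, 0, 0.0056], [0, -0.0093, 0, 0, 0, 0.0111]]]'

```text
time_s: 24.82
position: [0.525, 0.2206, 0.1367]
tcp_rot: [[0.856, -0.516, -0.001], [-0.516, -0.856, -0.006], [0.002, 0.006, -1.0]]
force: [2.1, -8.8, -0.9]
opening: 0.15
grasp_force: 30.3
```

```bash
python3 t.py
```

```text
24.82 [0.525  0.2206 0.1367] h -31.08 handle -29.52 r 0.0808 F [ 2.09 -8.78 -0.94] M [-1.414 -0.552  0.48 ] Tscrew 1.014 F*r 0.534 j6 133.1
```

Scaled: -0.0028 m / 0.3 = -0.0093, -0.0014 m / 0.3 = -0.0047, 2 degrees / 180 = 0.0111.

Emit:
play_rows --motion '[[[0, -0.0047, 0, 0, 0, 0.0056], [0, -0.0093, 0, 0, 0, 0.0111]]]'

```text
time_s: 24.98
position: [0.5263, 0.2229, 0.1367]
tcp_rot: [[0.838, -0.546, -0.002], [-0.546, -0.838, -0.006], [0.002, 0.006, -1.0]]
force: [2.8, -8.6, -1.5]
opening: 0.147
grasp_force: 30.4
```

```bash
python3 t.py
```

```text
24.98 [0.5263 0.2229 0.1367] h -33.09 handle -31.38 r 0.0808 F [ 2.76 -8.59 -1.46] M [-1.362 -0.407  0.511] Tscrew 0.988 F*r 0.477 j6 135.3
```

Scaled: -0.0028 m / 0.3 = -0.0093, -0.0014 m / 0.3 = -0.0047, 2 degrees / 180 = 0.0111.

Emit:
play_rows --motion '[[[0, -0.0047, 0, 0, 0, 0.0056], [0, -0.0093, 0, 0, 0, 0.0111]]]'

```text
time_s: 25.15
position: [0.5278, 0.2251, 0.1366]
tcp_rot: [[0.818, -0.575, -0.002], [-0.575, -0.818, -0.006], [0.002, 0.006, -1.0]]
force: [1.7, -9.8, -0.4]
opening: 0.145
grasp_force: 30.4
```

```bash
python3 t.py
python3 - <<'E'
from h import *
from types import SimpleNamespace
C=np.array([.5953,.1808]); L=[]
for i in range(8):
    s=bot.read_state(); r=s["position"][:2]-C; F=s["force"]; L.append(s["moment"][2]+r[0]*F[1]-r[1]*F[0]); imaging.capture("wrist")
print(np.mean(L),np.std(L))
E
```

```text
25.15 [0.5278 0.2251 0.1366] h -35.09 handle -33.27 r 0.0808 F [ 1.72 -9.8  -0.43] M [-1.422 -0.376  0.508] Tscrew 1.094 F*r 0.586 j6 137.5
1.0052821226122537 0.07398635382710358
```

Torque is steady at about 1.0 N m (about +0.4), and the squeeze angle is about 73° past the bite. The two bracket half squeeze, so I'll stop here, swing back to the clear side and let go.

Scaled: 0.0441 m / 0.3 = 0.147, 0.0131 m / 0.3 = 0.0437, -33 degrees / 180 = -0.1833.

Emit:
play_rows --motion '[[[0.001, 0.0237, 0, 0, 0, -0.0278], [0.004, 0.047, 0, 0, 0, -0.0556], [0.0093, 0.07, 0, 0, 0, -0.0833], [0.0163, 0.0923, 0, 0, 0, -0.1111], [0.0253, 0.114, 0, 0, 0, -0.1389], [0.0363, 0.135, 0, 0, 0, -0.1667], [0.0437, 0.147, 0, 0, 0, -0.1833], [0.0437, 0.147, 0, 0, 0, -0.1833]]]'

```text
time_s: 26.22
position: [0.5148, 0.1842, 0.137]
tcp_rot: [[0.999, -0.04, 0.003], [-0.04, -0.999, 0.001], [0.003, -0.001, -1.0]]
force: [4.8, 2.0, -3.8]
opening: 0.145
grasp_force: 30.0
```

```bash
python3 t.py
```

```text
26.22 [0.5148 0.1842 0.137 ] h -2.31 handle -2.39 r 0.0806 F [ 4.79  1.97 -3.82] M [ 0.18  -0.777  0.066] Tscrew -0.109 F*r -0.175 j6 100.3
```

Emit:
play_rows --fingers 0.045 --motion '[[[0, 0, 0, 0, 0, 0], [0, 0, 0, 0, 0, 0], [0, 0, 0, 0, 0, 0], [0, 0, 0, 0, 0, 0], [0, 0, 0, 0, 0, 0], [0, 0, 0, 0, 0, 0], [0, 0, 0, 0, 0, 0], [0, 0, 0, 0, 0, 0]]]'

```text
time_s: 26.88
position: [0.5133, 0.1848, 0.1368]
tcp_rot: [[0.999, -0.041, -0.0], [-0.041, -0.999, -0.0], [-0.0, 0.0, -1.0]]
force: [-0.2, -0.5, 0.0]
opening: 0.513
grasp_force: 0.0
```

```bash
python3 t.py
```

```text
26.88 [0.5133 0.1848 0.1368] h -2.36 handle -2.81 r 0.0821 F [-0.15 -0.48  0.02] M [ 0.003  0.04  -0.008] Tscrew 0.032 F*r 0.04 j6 100.4
```

Scaled: -0.15 m / 0.3 = -0.5, -0.03 m / 0.3 = -0.1.

Emit:
play_rows --motion '[[[0, 0, -0.0333, 0, 0, 0], [0, 0, -0.1, 0, 0, 0], [0, 0, -0.2, 0, 0, 0], [0, 0, -0.3, 0, 0, 0], [0, 0, -0.4, 0, 0, 0], [0, 0, -0.4667, 0, 0, 0], [-0.1, 0, -0.5, 0, 0, 0], [-0.2, 0, -0.5, 0, 0, 0]]]'

```text
time_s: 27.55
position: [0.4559, 0.1874, 0.2904]
tcp_rot: [[0.999, -0.042, 0.008], [-0.042, -0.999, 0.001], [0.008, -0.002, -1.0]]
force: [-1.1, -0.9, -1.1]
opening: 0.517
grasp_force: 0.0
```

Scaled: 0.24 m / 0.3 = 0.8, 0.2 m / 0.3 = 0.6667.

Emit:
play_rows --motion '[[[-0.1, 0.1333, 0, 0, 0, 0], [-0.1333, 0.2667, 0, 0, 0, 0], [-0.1333, 0.4, 0, 0, 0, 0], [-0.1333, 0.5333, 0, 0, 0, 0], [-0.1333, 0.6667, 0, 0, 0, 0], [-0.1333, 0.8, 0, 0, 0, 0], [-0.1333, 0.8, 0, 0, 0, 0], [-0.1333, 0.8, 0, 0, 0, 0]]]'

```text
time_s: 28.22
position: [0.4038, -0.0532, 0.2875]
tcp_rot: [[0.999, -0.047, 0.001], [-0.047, -0.999, -0.0], [0.001, 0.0, -1.0]]
force: [-0.1, -0.2, -0.2]
opening: 0.518
grasp_force: 0.0
```

Run:
```python
from h import *
s=bot.read_state(); print(s["time_s"],s["position"],s["force"])
d=imaging.capture("scene"); e=imaging.capture("top")
z=lambda d,y0,y1,x0,x1:cv2.resize(cv2.cvtColor(d["frame"],cv2.COLOR_RGB2BGR)[y0:y1,x0:x1],(400,400),interpolation=cv2.INTER_CUBIC)
u=proj(e,(.55,.18,.1)).astype(int); print(u)
cv2.imwrite("pics/fin.png",np.hstack([z(d,165,285,180,300),z(e,u[1]-65,u[1]+65,u[0]-65,u[0]+65)]))
```

```text
28.2167 [ 0.40378324 -0.05322876  0.28752821] [-0.1088495  -0.21456781 -0.22923411]
[240 194]
```

View pics/fin.png

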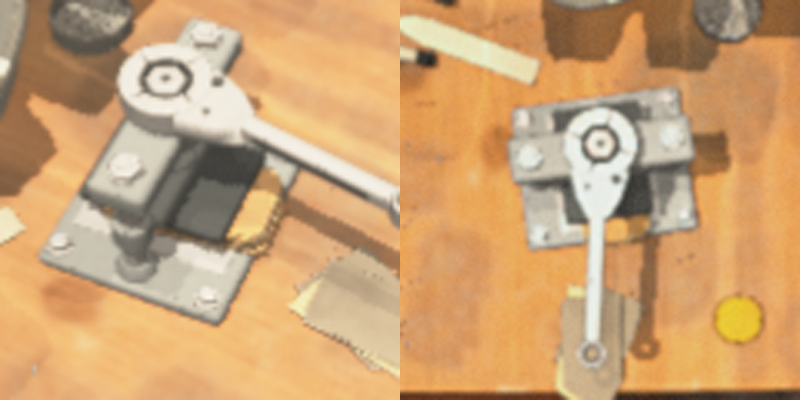

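The wrench is sitting on the screw: ring at (165,78) in the left panel and (600,145) in the right. The gripper is clear and nothing else has moved, so I'm handing in.

```bash
python3 -c "
from rig import bot
print(bot.hand_in())"
```

```text
the job is handed in; nothing more can be done
None
```

I wound the press down, left the wrench seated on the screw, released it and handed the job in at about 28 s; the squeeze of the buffers is an estimate, roughly 40–58 % of their height, because the turn angle suggested about 95 N of nip and the torque rise about 140 N, against the 120 N target.

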